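Change the sliding stop in a T-slot fixture

TASK

Change the fixture plate over from its flat-faced sliding stop to the V-faced one. Draw the keeper bolt fully out, slide the flat stop along the T-slot to the open end, lift it out and stand it in the empty middle bay of the wooden tray; then take the stop with the V-notched jaw from the tray, lower it into the open end with its V toward the steel ring, slide it along the slot until the ring sits in the V and bears against the fixed jaw, let go, and push the keeper bolt fully home again. Leave the third stop and the other things on the bench alone.

Things in the scene. Friction and masses are not known exactly. Their poses are not given: they have to be found in the camera images.
- fixture: Aluminium T-slot plate fixed to the bench, 280 x 120 x 33 mm; origin under its middle, x along the slot toward the fixed jaw, z up. The slot runs along x at y = 0: floor 10 mm up, channel 50 mm wide, two lips (23 to 33 mm up, from x = -52 to +140 mm) leave a 28 mm gap. A stop has 2 mm play to each side, 3 mm upward, and slides easily (oiled).
- entry (a point): Open end of the slot, where a stop is lifted out or lowered in: point on the slot floor (10 mm up) at plate x -102, where the foot's middle goes. From plate x -140 to -52 the lips are cut away; the channel is 64 mm wide there, open above and at its end, and narrows as a funnel from x -72 to -52. Axes as the plate.
- jaw_face (a point): Fixed jaw at the far end of the plate, a steel block 64 mm wide, 57 mm up: point on its face, plate x +113.5, 40 mm up. Axes as the plate.
- bolt (a joint): Keeper bolt, m: 0 fully home (its 12 mm bar at plate x -66 to -54 lies across the channel just before the lips, so no foot can pass), 0.040 fully drawn out to the plate's -y side. About 2 N of friction; stays where it is left.
- bolt_knob (a point): Upright round black knob of the bolt, beside the plate's -y side: 18 mm across from 36 to 60 mm above the bench, 14 mm stem below. Point on its axis, 49 mm up, at plate x -60 and y -96 mm (home) to -136 mm (drawn). Axes as the plate.
- flat_stop_grip (a point): Steel stop with a plain flat jaw 60 mm wide, in the slot at the start, jaw toward the ring. Foot 70 x 46 x 10 mm; neck 24 wide up to 24.5 mm; grip riser 38 long, 28 wide, up to 75 mm (grip it across the 28 mm, its upper 30 mm is free all round); jaw in front of it, 24.5 to 44 mm up, to 36 mm ahead of the foot's middle. 0.2 to 0.45 kg. Point: as for the V stop.
- v_stop_grip (a point): Same build, but the jaw has a 90 degree V notch, 46 mm wide, 23 mm deep (bottom 13 mm ahead of the foot's middle); starts in an outer bay of the tray. The point is on the riser's axis, half-way up the stop: 15 mm behind the foot's middle, 37.5 mm above its underside; x toward the jaw, z up. With the ring seated this point is at plate x about +34 mm.
- nose_stop_grip (a point): Third stop, same build with a tapered nose as its jaw; stands in the other outer bay of the tray and stays there. The point is on the riser's axis, half-way up the stop: 15 mm behind the foot's middle, 37.5 mm above its underside; x toward the jaw, z up. 
- stop_tray: Wooden tray fixed on the bench, 96 (x) x 230 (y) mm, walls 17 mm high; origin under its middle, z up. Three bays side by side along its y, at y = -74, 0 and +74 mm, each 88 x 70 mm, dividers 13 mm high. Stops stand in it jaw toward tray +x.
- middle_bay (a point): Middle of the empty middle bay's floor, 5 mm above the bench. Axes as the tray.
- ring_center (a point): Steel case ring, 43 mm across, 14 mm high, lying flat on the lips 10 to 24 mm in front of the fixed jaw; the point is its centre, 7 mm up. It slides easily when pushed.
- loupe: black eye loupe, 35 x 34 mm tall, standing on the bench; origin under its middle. Not to be disturbed
- parts_tin: round aluminium tin, 50 x 21 mm, on the bench; origin under its middle. Not to be disturbed
- marker: marker pen, 134 mm long, lying on the bench; origin under its middle. Not to be disturbed
Things that resemble listed ones, but are neither listed nor needed, are in the scene too. Leave any orange or pink look-alike of the part that bears ring_center alone.

How it is judged (in metres and radians):
On the way, in this order (a step that is already met when the one before it is completed fails the run):
1. keeper bolt drawn out (more than 32 mm) (value of joint bolt above 0.032 m), for 0.2 s.
2. flat stop lifted clear out of the slot (z of flat_stop_grip in the frame of fixture above 0.075 m), for 0.1 s.
3. flat stop standing released in the tray's middle bay (x of flat_stop_grip in the frame of stop_tray between -0.032 and 0.032 m and y of flat_stop_grip in the frame of stop_tray between -0.018 and 0.018 m and z of flat_stop_grip in the frame of stop_tray between 0.036 and 0.05 m and angle between flat_stop_grip's own z axis and vertical below 0.12 rad and contact force between the fingers and flat_stop below 0.3 N), for 0.2 s.
4. V stop in the slot, slid in past the bolt (z of v_stop_grip in the frame of fixture between 0.043 and 0.053 m and y of v_stop_grip in the frame of fixture between -0.006 and 0.006 m and x of v_stop_grip in the frame of fixture above -0.02 m), for 0.1 s.
At the end, for the whole second after the job is handed in: V stop released in the slot, its point at plate x +29 to +40 mm; ring flat in the V, centred within 6 mm, within 5 mm of the fixed jaw; flat stop upright and released in the middle bay (point within 18 mm in tray y, 32 mm in x of the bay's centre); bolt home within 4 mm; all at rest (all of step 3 and z of v_stop_grip in the frame of fixture between 0.043 and 0.053 m and y of v_stop_grip in the frame of fixture between -0.006 and 0.006 m and x of v_stop_grip in the frame of fixture between 0.029 and 0.04 m and x of ring_center in the frame of fixture above 0.0875 m and y of ring_center in the frame of fixture between -0.006 and 0.006 m and z of ring_center in the frame of fixture between 0.036 and 0.044 m and angle between the x axis of v_stop_grip and the x axis of fixture, either way round below 0.1 rad and value of joint bolt below 0.004 m and linear speed of each of v_stop, flat_stop below 0.01 m/s); the robot touches nothing.
It fails at once if loupe, tin or marker pushed more than 30 mm (distance of any of loupe, parts_tin, marker from where it was at the start of the episode above 0.03 m).
It fails at once if third stop moved more than 30 mm (distance of nose_stop_grip from where it was at the start of the episode above 0.03 m).
It fails at once if ring tipped or lifted (angle between ring_center's own z axis and vertical above 0.5 rad or height (world z) of ring_center above 0.07 m).
It also fails if it takes over 72 s, if anything falls off the work surface, if the arm or the gripper's body presses on something with over 40 N, if the wrist force passes 120 N, or if a joint passes its speed limit or range.

ROBOT

A 6-joint arm with a two-finger parallel gripper is mounted at the origin on a cart in front of the work surface, level with it; the furniture and walls round the work are solid. World frame = base frame: x ahead of the robot, y to its left, z up, the work surface at z = 0. Lengths are in mm, angles in rad, forces in N, time in s.
With the tool pointing down it reaches from about 325 to 875 mm from the base axis. Payload 4.4 kg.
Tool frame: the origin (TCP) lies midway between the tips of the shut fingers; the grasp point (between the pads) lies 19 mm behind it; z points along the fingers, y is the direction in which the jaws open and shut (so a half turn about z gives the same grasp; the last joint's range is limited). The gripper opens to 85 mm and grips with 20 to 120 N. Pads are 22 mm wide; open, the fingers measure 114 mm over their backs; the gripper's body (76 mm by 85 mm) begins 54 mm behind the grasp point. The pads swing forward as they close: fully open they stand 13 mm farther back than shut.
Start: joints at [-1.375, 0.207, 1.542, -0, 1.393, -0.15], TCP at [194.884, -540.969, 231.282] pointing down, gripper open.
Joint ranges: [-2.73, 2.73], [-0.86, 2.22], [0.23, 2.46], [-1.11, 4.25], [0.08, 2.63], [-2.82, 2.82]. Speed limits (rad/s): [2.79, 2.79, 3.14, 3.14, 3.14, 3.14].

INTERFACE

Orientations are given as a unit quaternion [x, y, z, w].
In Python, from workcell import manip gives the robot as it stands. The module is installed in compiled form; this text tells all that it offers.
- The arm moves only by the tool drive_tool, never from a script. Its argument "deltas" is text: rows parted by semicolons, each of 7 numbers parted by spaces: the turn, a rotation vector about the tool's x, y, z in units of 6 degrees (1.0 is 6 degrees), then the shift along the tool's x, y, z in cm, then the finger opening in cm, from 0 to 8.54. A call has exactly 10 rows; each row shifts and turns the pose as measured when the row begins, along the tool's axes as they then stand; what a row does not reach is not made up. A row lasts 1/12 s, in which the tool goes at most 41.7 mm and 7.16 degrees, less where a joint would pass 70% of its speed; a pose out of reach is approached as far as the arm can. A call with a gripper value outside its range is refused whole. The fingers move at their own pace and stop on an object; the grip force is fixed at half the most. Time passes only in rows, so rows that do not move let the fingers close, or fill a call up. It gives the time, the measured TCP pose, the force and the opening at its end, in the units of the state.
- manip.state(): the state, without advancing time (a new reading comes with each control period).
- manip.read_camera(name): name is "side" or "top"; returns (picture, depth): 420x560x3 uint8, blue, green, red; 420x560 float32, mm along the optical axis (not along the pixel's ray), 0 where there is no reading.
- manip.camera_params(name): a dict with "fx", "fy", "cx", "cy" (pixels), "k1" (the pictures are not rectified: a ray, as slopes to the right and down, at radius r is drawn at 1 + k1 r^2 times it, then the intrinsics apply), "extrinsics" (4x4, takes a point from camera to world coordinates). Camera axes: x right, y up, looking along -z (the intrinsics and any distortion apply to the point x, -y, -z); pixel columns grow to the right and rows downward; lengths in mm; the calibration is good to about 2 mm. A picture is of the moment at which its call begins. camera_params takes no time and is no camera call.
- manip.finish_job(): hands the job in, once; it reports no verdict.
The state is a dict: "clock": time; "joint_pos": joint angles; "joint_vel": joint speeds; "tau": joint torques, N m; "position": TCP position; "tool_rot": TCP orientation; "wrist_force": force on the tool from outside, world axes, zero at the start; "torque": the same for the moment, N m; "gripper_width": opening from 0.0 (shut) to 1.0 (fully open).
Only numpy, scipy, OpenCV 4.12 (cv2) and the standard library are available. Lean on these libraries where they do the work, as an engineer would, in place of code of your own. Each camera call takes 0.05 s, during which the arm holds its last target.

## Working session

There is one attempt and no reset: what is moved stays moved. The work goes in short steps, Python scripts to look and compute and a tool call to move; the robot and the scene stay as the last step left them, time stands still between calls to the robot, and variables do not carry over. Pictures are saved under pics/ and viewed, and the job is handed in when it is done.

Besides the shell and the picture viewer there is one more tool, called after "Request:" by a JSON object that holds its "op" and its "data". drive_tool: Moves the arm, as the interface text tells. Its arguments: {"type":"object","properties":{"deltas":{"type":"string"}},"required":["deltas"]}

```bash
mkdir -p pics; cat > h.py <<'E'
import numpy as np, cv2
from workcell import manip
def grab(n,tag):
    im,d=manip.read_camera(n); cv2.imwrite(f'pics/{tag}.png',im); np.save(f'pics/{tag}.npy',d); return im,d
def ray(n,u,v):
    p=manip.camera_params(n); K=np.array([[p['fx'],0,p['cx']],[0,p['fy'],p['cy']],[0,0,1.]])
    q=cv2.undistortPoints(np.array([[[u,v]]],float),K,np.array([p['k1'],0,0,0,0.]))[0,0]
    E=np.array(p['extrinsics']); return E[:3,3],E[:3,:3]@np.array([q[0],-q[1],-1.])
def atz(n,u,v,z):
    o,r=ray(n,u,v); return o+r*(z-o[2])/r[2]
def atd(n,u,v,d):
    o,r=ray(n,u,v); return o+r*d
def cloud(n,d):
    p=manip.camera_params(n); K=np.array([[p['fx'],0,p['cx']],[0,p['fy'],p['cy']],[0,0,1.]])
    vv,uu=np.mgrid[:d.shape[0],:d.shape[1]]
    pts=np.stack([uu,vv],-1).reshape(-1,1,2).astype(float)
    q=cv2.undistortPoints(pts,K,np.array([p['k1'],0,0,0,0.]))[:,0]
    E=np.array(p['extrinsics']); dd=d.reshape(-1,1)
    P=np.c_[q[:,:1],-q[:,1:],-np.ones(len(q))]*dd
    return (P@E[:3,:3].T+E[:3,3]).reshape(*d.shape,3)
E
python3 - <<'E'
from h import *
for n in('top','side'):
    grab(n,n+'0'); p=manip.camera_params(n); print(n,{k:np.round(p[k],3) for k in p})
print(manip.state())
E
```

```text
top {'fx': np.float64(494.604), 'fy': np.float64(494.604), 'cx': np.float64(279.398), 'cy': np.float64(215.877), 'k1': np.float64(-0.001), 'extrinsics': array([[ 2.600000e-02,  9.920000e-01, -1.240000e-01,  4.015530e+02],
       [-1.000000e+00,  2.600000e-02, -6.000000e-03,  6.180000e+00],
       [-2.000000e-03,  1.250000e-01,  9.920000e-01,  1.390613e+03],
       [ 0.000000e+00,  0.000000e+00,  0.000000e+00,  1.000000e+00]])}
side {'fx': np.float64(386.514), 'fy': np.float64(386.514), 'cx': np.float64(276.505), 'cy': np.float64(209.01), 'k1': np.float64(0.004), 'extrinsics': array([[ 9.42000e-01,  2.41000e-01, -2.35000e-01,  3.36597e+02],
       [-3.37000e-01,  6.56000e-01, -6.75000e-01, -6.41843e+02],
       [-8.00000e-03,  7.15000e-01,  6.99000e-01,  7.23853e+02],
       [ 0.00000e+00,  0.00000e+00,  0.00000e+00,  1.00000e+00]])}
{'clock': 0.1, 'joint_pos': array([-1.37552080e+00,  2.07366055e-01,  1.54281327e+00, -4.61343480e-06,
        1.39350471e+00, -1.50468478e-01]), 'joint_vel': array([-0.0005132 , -0.00086124, -0.00337975, -0.00123235, -0.00114539,
       -0.00158395]), 'tau': array([ 1.05093527e-04, -3.84087825e+01, -2.92546839e+01, -5.10766972e-05,
        4.87470403e-03, -2.72930350e-06]), 'position': array([ 194.73630883, -540.29242523,  230.22308767]), 'tool_rot': array([ 9.85094201e-01,  1.72012560e-01, -2.56948170e-05, -1.04537985e-03]), 'wrist_force': array([-0.04109217, -0.28860093,  0.48436437]), 'torque': array([ 0.0368294 , -0.00500506,  0.02398776]), 'gripper_width': 1.0002416605615327}
```

View pics/top0.png

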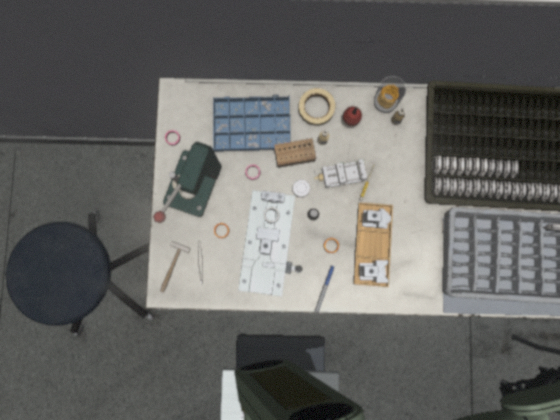

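View pics/side0.png

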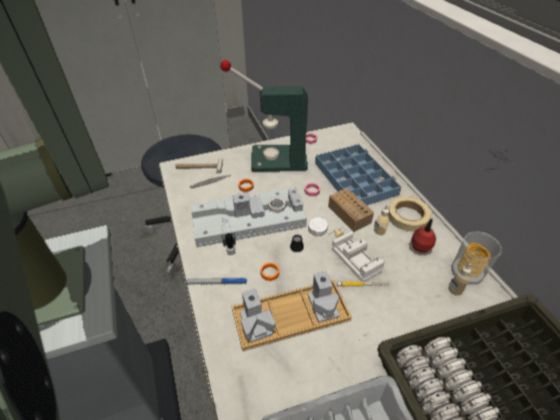

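```bash
python3 - <<'E'
import cv2
a=cv2.imread('pics/top0.png'); 
cv2.imwrite('pics/c1.png',cv2.resize(a[180:310,230:405],None,fx=4.5,fy=4.5,interpolation=cv2.INTER_CUBIC))
b=cv2.imread('pics/side0.png')
cv2.imwrite('pics/c2.png',cv2.resize(b[175:355,180:400],None,fx=3.5,fy=3.3,interpolation=cv2.INTER_CUBIC))
E
```

```text
(no output)
```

View pics/c1.png

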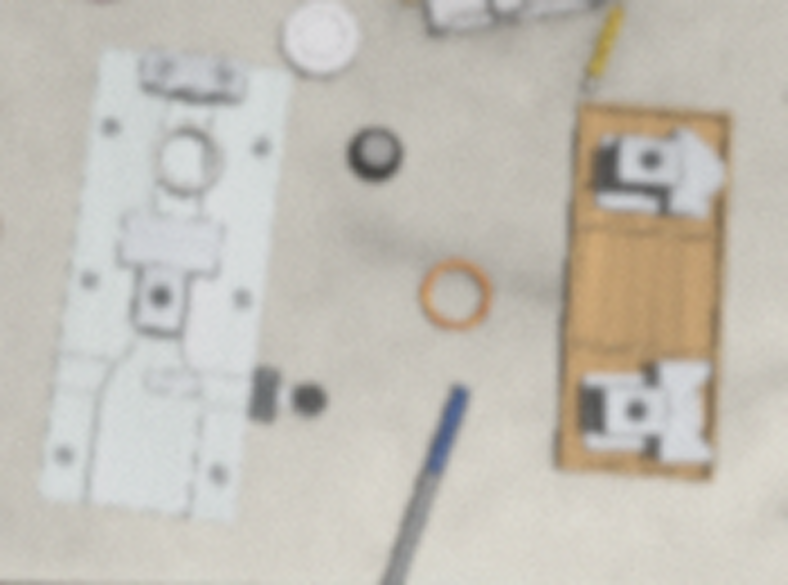

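View pics/c2.png

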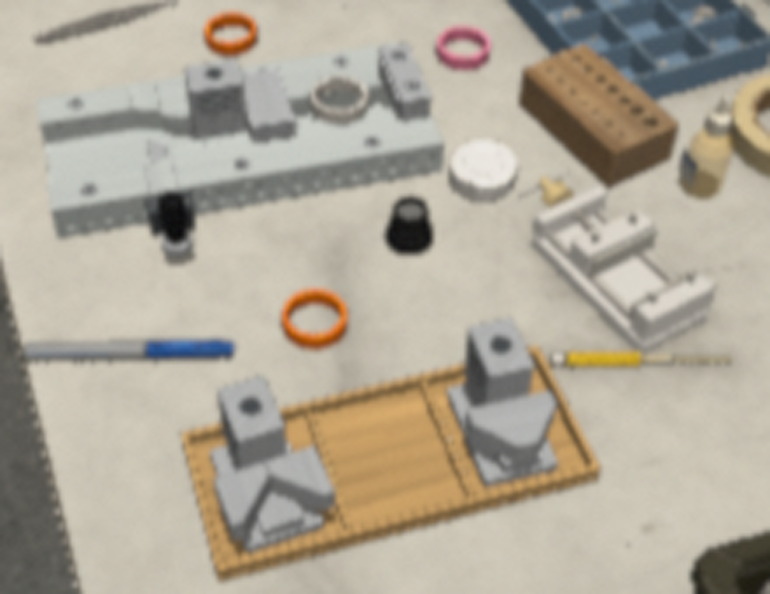

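```bash
python3 - <<'E'
from h import *
T=lambda x,y:(x/4.5+230-.4,y/4.5+180-.4)
S=lambda x,y:(x/3.5+180-.4,y/3.3+175-.4)
def t(name,x,y,z): print('top',name,np.round(atz('top',*T(x,y),z),1))
def s(name,x,y,z): print('side',name,np.round(atz('side',*S(x,y),z),1))
for n,x,y,z in[('jL',103,48,33),('jR',295,72,33),('oL',43,497,33),('oR',235,520,33),('flat',161,296,85),('V',637,411,80),('nose',650,160,80),('ring',187,161,47),('knob',309,400,60),
 ('tA',583,104,17),('tB',731,113,17),('tC',713,478,17),('tD',557,467,17),('hole1',110,127,33),('h2',261,148,33),('h3',64,455,33),('h4',218,474,33)]: t(n,x,y,z)
for n,x,y,z in[('flat',213,73,85),('V',250,405,80),('nose',501,344,80),('ring',338,97,47),('knob',177,205,60),('h1',340,61,33),('h2',373,142,33),('h3',75,103,33),('h4',89,189,33),('tA',540,352,17),('tB',597,468,17),('tC',224,572,17),('tD',188,435,17)]: s(n,x,y,z)
dt=np.load('pics/top0.npy');ds=np.load('pics/side0.npy')
for n,d in(('top',dt),('side',ds)):
    P=cloud(n,d); np.save('pics/P'+n+'.npy',P)
    # height clusters: risers
    for nm,c in(('flat',(412,40)),('V',(340,-205)),('nose',(500,-205))):
        m=(P[...,2]>74)&(P[...,2]<92)&(abs(P[...,0]-c[0])<60)&(abs(P[...,1]-c[1])<60)&(d>0)
        if m.any(): print(n,nm,m.sum(),np.round(P[m].mean(0),1),np.round(P[m].min(0),1),np.round(P[m].max(0),1))
E
```

```text
top jL [641.7  90.5  33. ]
top jR [629.7 -28.6  33. ]
top oL [366.  117.7  33. ]
top oR [355.3   1.5  33. ]
top flat [485.8  48.4  85. ]
top V [ 426.1 -231.9   80. ]
top nose [ 574.3 -239.1   80. ]
top ring [570.8  36.2  47. ]
top knob [427.9 -40.6  60. ]
top tA [ 616.8 -209.1   17. ]
top tB [ 613.5 -301.3   17. ]
top tC [ 387.8 -289.8   17. ]
top tD [ 391.9 -194.5   17. ]
top hole1 [592.5  84.6  33. ]
top h2 [581.8  -8.7  33. ]
top h3 [391.5 105.9  33. ]
top h4 [382.5  12.5  33. ]
side flat [483.5  46.2  85. ]
side V [ 425.1 -232.8   80. ]
side nose [ 573.2 -240.8   80. ]
side ring [569.9  29.5  47. ]
side knob [429.9 -49.6  60. ]
side h1 [590.4  82.6  33. ]
side h2 [581.6 -11.8  33. ]
side h3 [390.1 103.8  33. ]
side h4 [380.6  10.5  33. ]
side tA [ 616.6 -215.7   17. ]
side tB [ 610.2 -304.7   17. ]
side tC [ 387.6 -295.5   17. ]
side tD [ 392.7 -201.2   17. ]
top flat 22 [469.4  48.1  84.7] [466.1  35.8  79.4] [471.3  62.2  89.5]
side flat 35 [467.9  42.6  80.4] [463.7  32.4  74.3] [471.9  60.3  84.3]
side nose 15 [ 559.1 -248.8   77.2] [ 557.8 -259.1   74.5] [ 559.9 -233.4   79.1]
```

```bash
cat > plan.py <<'E'
import sys
from h import *
from scipy.spatial.transform import Rotation as R
# usage: plan.py x y z a_deg nrows grip
def plan(t,adeg,n,g):
    s=manip.state(); p=np.array(s['position']); r=R.from_quat(s['tool_rot'])
    tr=R.from_euler('z',adeg,degrees=True)*R.from_euler('x',180,degrees=True)
    dr=(r.inv()*tr).as_rotvec(); out=[]
    dp=(np.array(t)-p)/n
    for i in range(n):
        ri=r*R.from_rotvec(dr*i/n)
        d=ri.inv().apply(dp)/10
        out.append(list(np.degrees(dr/n)/6)+list(d)+[g])
    print('a now',round(np.degrees(np.arctan2(*r.as_matrix()[1::-1,0])),2),'pos',np.round(p,1),'clk',s['clock'],'gw',round(s['gripper_width'],3),'F',np.round(s['wrist_force'],1))
    print('total rot',np.round(np.degrees(dr)/6,2),'tool shift',np.round(r.inv().apply(np.array(t)-p)/10,2))
    print('; '.join(' '.join(f'{v:.2f}'.rstrip('0').rstrip('.').replace('-0','0') if abs(v)<.005 else f'{v:.2f}' for v in o) for o in out))
if __name__=='__main__':
    v=list(map(float,sys.argv[1:])); plan(v[:3],v[3],int(v[4]),v[5])
def pl(x,y):
    c,s=np.cos(-.1045),np.sin(-.1045); return 498.2+c*x-s*y,45.3+s*x+c*y
E
python3 plan.py 428 -43 150 84 18 5
```

```text
a now 19.81 pos [ 194.7 -540.3  230.2] clk 0.1 gw 1.0 F [-0.  -0.3  0.5]
total rot [-2.00e-02 -1.00e-02 -1.07e+01] tool shift [ 38.8  -38.86   8.11]
0 0 -0.59 2.16 -2.16 0.45 5.00; 0 0 -0.59 2.29 -2.02 0.45 5.00; 0 0 -0.59 2.41 -1.87 0.45 5.00; 0 0 -0.59 2.52 -1.72 0.45 5.00; 0 0 -0.59 2.62 -1.56 0.45 5.00; 0 0 -0.59 2.71 -1.40 0.45 5.00; 0 0 -0.59 2.79 -1.22 0.45 5.00; 0 0 -0.59 2.87 -1.05 0.45 5.00; 0 0 -0.59 2.93 -0.87 0.45 5.00; 0 0 -0.59 2.97 -0.68 0.45 5.00; 0 0 -0.59 3.01 -0.50 0.45 5.00; 0 0 -0.59 3.04 -0.31 0.45 5.00; 0 0 -0.59 3.05 -0.12 0.45 5.00; 0 0 -0.59 3.05 0.07 0.45 5.00; 0 0 -0.59 3.04 0.26 0.45 5.00; 0 0 -0.59 3.02 0.45 0.45 5.00; 0 0 -0.59 2.98 0.63 0.45 5.00; 0 0 -0.59 2.94 0.82 0.45 5.00
```

Request:
{"op": "drive_tool", "data": {"deltas": "0 0 -0.6 2.2 -2.2 0.4 5; 0 0 -0.6 2.3 -2.0 0.4 5; 0 0 -0.6 2.4 -1.9 0.4 5; 0 0 -0.6 2.5 -1.7 0.4 5; 0 0 -0.6 2.6 -1.6 0.4 5; 0 0 -0.6 2.7 -1.4 0.4 5; 0 0 -0.6 2.8 -1.2 0.4 5; 0 0 -0.6 2.9 -1.0 0.4 5; 0 0 -0.6 2.9 -0.9 0.4 5; 0 0 -0.6 3.0 -0.7 0.4 5"}}

```text
clock: 0.93
position: [321.1, -253.5, 184.2]
tool_rot: [0.879, 0.476, -0.0, -0.003]
wrist_force: [0.9, -0.6, 0.5]
gripper_width: 0.589
```

```bash
python3 plan.py 428 -43 150 84 9 5
```

```text
a now 56.84 pos [ 321.1 -253.5  184.2] clk 0.9333 gw 0.589 F [ 0.9 -0.6  0.5]
total rot [-0.05 -0.04 -4.53] tool shift [23.46 -2.54  3.49]
-0.01 0 -0.50 2.61 -0.28 0.39 5.00; -0.01 0 -0.50 2.62 -0.14 0.39 5.00; -0.01 0 -0.50 2.62 -0.01 0.39 5.00; -0.01 0 -0.50 2.62 0.13 0.38 5.00; -0.01 0 -0.50 2.61 0.27 0.38 5.00; -0.01 0 -0.50 2.59 0.41 0.38 5.00; -0.01 0 -0.50 2.57 0.54 0.38 5.00; -0.01 0 -0.50 2.53 0.67 0.38 5.00; -0.01 0 -0.50 2.50 0.81 0.38 5.00
```

Request:
{"op": "drive_tool", "data": {"deltas": "0 0 -0.5 2.6 -0.3 0.4 5; 0 0 -0.5 2.6 -0.1 0.4 5; 0 0 -0.5 2.6 0 0.4 5; 0 0 -0.5 2.6 0.1 0.4 5; 0 0 -0.5 2.6 0.3 0.4 5; 0 0 -0.5 2.6 0.4 0.4 5; 0 0 -0.5 2.6 0.5 0.4 5; 0 0 -0.5 2.5 0.7 0.4 5; 0 0 -0.5 2.5 0.8 0.4 5; 0 0 0 0 0 0 5"}}

```text
clock: 1.77
position: [425.9, -24.0, 143.7]
tool_rot: [0.734, 0.679, 0.001, -0.007]
wrist_force: [-0.8, -0.2, 0.0]
gripper_width: 0.585
```

```bash
python3 - <<'E'
from h import *
a,d=grab('side','s1')
b=a[200:300,190:330]; cv2.imwrite('pics/s1c.png',cv2.resize(b,None,fx=5.5,fy=5.5,interpolation=cv2.INTER_CUBIC))
E
python3 plan.py 428.3 -42.5 36 84 6 5
```

```text
a now 85.52 pos [425.3 -25.4 143.8] clk 1.8167 gw 0.586 F [ 0.  -0.   0.9]
total rot [-0.09 -0.08  0.25] tool shift [-1.77  0.54 10.76]
-0.02 -0.01 0.04 -0.29 0.09 1.79 5.00; -0.02 -0.01 0.04 -0.29 0.09 1.79 5.00; -0.02 -0.01 0.04 -0.29 0.09 1.79 5.00; -0.02 -0.01 0.04 -0.29 0.09 1.79 5.00; -0.02 -0.01 0.04 -0.28 0.08 1.80 5.00; -0.02 -0.01 0.04 -0.28 0.08 1.80 5.00
```

View pics/s1c.png

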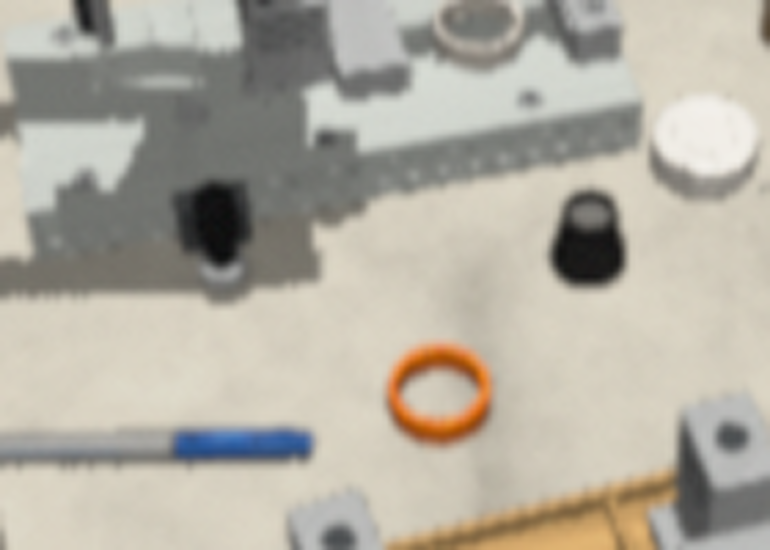

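```bash
python3 - <<'E'
from h import *
for v in(192,196,200): print(atz('side',217/5.5+190-.4,v/5.5+200-.4,60).round(1))
from plan import pl
print(pl(-60,-96))
E
```

```text
[429.2 -42.1  60. ]
[428.7 -44.3  60. ]
[428.1 -46.4  60. ]
(np.float64(428.5135581699866), np.float64(-43.91771026579956))
```

Request:
{"op": "drive_tool", "data": {"deltas": "-0.1 -0.1 0.2 -0.6 0.3 1 5; 0 0 0 -0.6 0.2 1 5; 0 0 0 -0.6 0 1 5; 0 0 0 0 0 1 5; 0 0 0 0 0 1 5; 0 0 0 0 0 0.5 5; 0 0 0 0 0 0 5; 0 0 0 0 0 0 5; 0 0 0 0 0 0 5; 0 0 0 0 0 0 5"}}

```text
clock: 2.65
position: [426.0, -51.6, 85.3]
tool_rot: [0.744, 0.668, -0.003, 0.001]
wrist_force: [-0.0, -0.1, 0.2]
gripper_width: 0.586
```

```bash
python3 plan.py 428.3 -42.5 34 84 6 5
```

```text
a now 83.88 pos [426.  -51.6  85.3] clk 2.65 gw 0.586 F [-0.  -0.1  0.2]
total rot [-0.02  0.05 -0.02] tool shift [0.95 0.14 5.12]
0 0.01 0 0.16 0.02 0.85 5.00; 0 0.01 0 0.16 0.02 0.85 5.00; 0 0.01 0 0.16 0.02 0.85 5.00; 0 0.01 0 0.16 0.02 0.85 5.00; 0 0.01 0 0.16 0.02 0.85 5.00; 0 0.01 0 0.16 0.02 0.85 5.00
```

Request:
{"op": "drive_tool", "data": {"deltas": "0 0 0 0.4 0.1 0 5; 0 0 0 0.3 0 0 5; 0 0 0 0 0 0 5; 0 0 0 0 0 0.7 5; 0 0 0 0 0 0.8 5; 0 0 0 0 0 0.8 5; 0 0 0 0 0 0.8 5; 0 0 0 0 0 0.4 5; 0 0 0 0 0 0.2 5; 0 0 0 0 0 0 5"}}

```text
clock: 3.48
position: [428.8, -43.9, 45.4]
tool_rot: [0.743, 0.669, -0.002, 0.002]
wrist_force: [-0.2, -0.1, -0.5]
gripper_width: 0.587
```

```bash
python3 plan.py 428.3 -43.5 33 84 6 5
```

```text
a now 83.97 pos [428.8 -43.9  45.4] clk 3.4833 gw 0.587 F [-0.2 -0.1 -0.5]
total rot [-0.    0.05 -0.01] tool shift [ 0.04 -0.05  1.24]
0 0.01 0 0.01 -0.01 0.21 5.00; 0 0.01 0 0.01 -0.01 0.21 5.00; 0 0.01 0 0.01 -0.01 0.21 5.00; 0 0.01 0 0.01 -0.01 0.21 5.00; 0 0.01 0 0.01 -0.01 0.21 5.00; 0 0.01 0 0.01 -0.01 0.21 5.00
```

Well aligned. Finish descending and close.

Request:
{"op": "drive_tool", "data": {"deltas": "0 0.05 0 0 0 0.5 5; 0 0 0 0 0 0.5 5; 0 0 0 0 0 0.2 5; 0 0 0 0 0 0 0.5; 0 0 0 0 0 0 0.5; 0 0 0 0 0 0 0.5; 0 0 0 0 0 0 0.5; 0 0 0 0 0 0 0.5; 0 0 0 0 0 0 0.5; 0 0 0 0 0 0 0.5"}}

```text
clock: 4.32
position: [428.1, -44.1, 32.2]
tool_rot: [0.743, 0.669, -0.001, -0.001]
wrist_force: [0.4, -0.0, -1.0]
gripper_width: 0.187
```

```bash
python3 plan.py 424 -83.5 33 84 8 0.5
```

```text
a now 83.97 pos [428.1 -44.1  32.2] clk 4.3167 gw 0.187 F [ 0.4 -0.  -1. ]
total rot [-0.02 -0.   -0.  ] tool shift [-3.96  0.01 -0.08]
0 0 0 -0.50 0 -0.01 0.50; 0 0 0 -0.50 0 -0.01 0.50; 0 0 0 -0.50 0 -0.01 0.50; 0 0 0 -0.50 0 -0.01 0.50; 0 0 0 -0.50 0 -0.01 0.50; 0 0 0 -0.50 0 -0.01 0.50; 0 0 0 -0.50 0 -0.01 0.50; 0 0 0 -0.50 0 -0.01 0.50
```

Request:
{"op": "drive_tool", "data": {"deltas": "0 0 0 -0.5 0 0 0.5; 0 0 0 -0.5 0 0 0.5; 0 0 0 -0.5 0 0 0.5; 0 0 0 -0.5 0 0 0.5; 0 0 0 -0.5 0 0 0.5; 0 0 0 -0.5 0 0 0.5; 0 0 0 -0.5 0 0 0.5; 0 0 0 -0.4 0 0 0.5; 0 0 0 -0.3 0 0 0.5; 0 0 0 0 0 0 0.5"}}

```text
clock: 5.15
position: [423.9, -83.6, 32.1]
tool_rot: [0.745, 0.667, 0.005, -0.006]
wrist_force: [-0.7, -2.5, -0.9]
gripper_width: 0.19
```

```bash
python3 plan.py 424 -83.5 33 84 8 0.5
```

```text
a now 83.61 pos [423.9 -83.6  32.1] clk 5.15 gw 0.19 F [-0.7 -2.5 -0.9]
total rot [-0.01 -0.15 -0.07] tool shift [ 0.01  0.01 -0.09]
0 -0.02 -0.01 0 0 -0.01 0.50; 0 -0.02 -0.01 0 0 -0.01 0.50; 0 -0.02 -0.01 0 0 -0.01 0.50; 0 -0.02 -0.01 0 0 -0.01 0.50; 0 -0.02 -0.01 0 0 -0.01 0.50; 0 -0.02 -0.01 0 0 -0.01 0.50; 0 -0.02 -0.01 0 0 -0.01 0.50; 0 -0.02 -0.01 0 0 -0.01 0.50
```

Request:
{"op": "drive_tool", "data": {"deltas": "0 0 0 0 0 0 5; 0 0 0 0 0 0 5; 0 0 0 0 0 0 5; 0 0 0 0 0 0 5; 0 0 0 0 0 -2 5; 0 0 0 0 0 -2 5; 0 0 0 0 0 -2 5; 0 0 0 0 0 -2 5; 0 0 0 0 0 -2 5; 0 0 0 0 0 -1 5"}}

```text
clock: 5.98
position: [420.8, -88.9, 144.1]
tool_rot: [0.746, 0.666, 0.001, -0.007]
wrist_force: [0.4, -0.1, -0.4]
gripper_width: 0.582
```

```bash
python3 - <<'E'
from h import *
a,d=grab('top','t2')
b=a[180:310,230:405]; cv2.imwrite('pics/t2c.png',cv2.resize(b,None,fx=4.5,fy=4.5,interpolation=cv2.INTER_CUBIC))
E
python3 plan.py 484.5 47.5 140 174 18 5
```

```text
a now 83.56 pos [422.  -89.3 145.5] clk 6.0333 gw 0.583 F [ 0.3 -0.3  1.3]
total rot [  0.03  -0.13 -15.07] tool shift [14.29  4.68  0.67]
0 -0.01 -0.84 0.79 0.26 0.04 5.00; 0 -0.01 -0.84 0.77 0.33 0.04 5.00; 0 -0.01 -0.84 0.74 0.39 0.04 5.00; 0 -0.01 -0.84 0.70 0.46 0.04 5.00; 0 -0.01 -0.84 0.66 0.52 0.03 5.00; 0 -0.01 -0.84 0.61 0.57 0.03 5.00; 0 -0.01 -0.84 0.56 0.62 0.03 5.00; 0 -0.01 -0.84 0.50 0.67 0.03 5.00; 0 -0.01 -0.84 0.44 0.71 0.03 5.00; 0 -0.01 -0.84 0.37 0.75 0.03 5.00; 0 -0.01 -0.84 0.31 0.78 0.03 5.00; 0 -0.01 -0.84 0.24 0.80 0.03 5.00; 0 -0.01 -0.84 0.17 0.82 0.03 5.00; 0 -0.01 -0.84 0.10 0.83 0.03 5.00; 0 -0.01 -0.84 0.02 0.84 0.03 5.00; 0 -0.01 -0.84 -0.05 0.83 0.03 5.00; 0 -0.01 -0.84 -0.12 0.83 0.03 5.00; 0 -0.01 -0.84 -0.20 0.81 0.03 5.00
```

View pics/t2c.png

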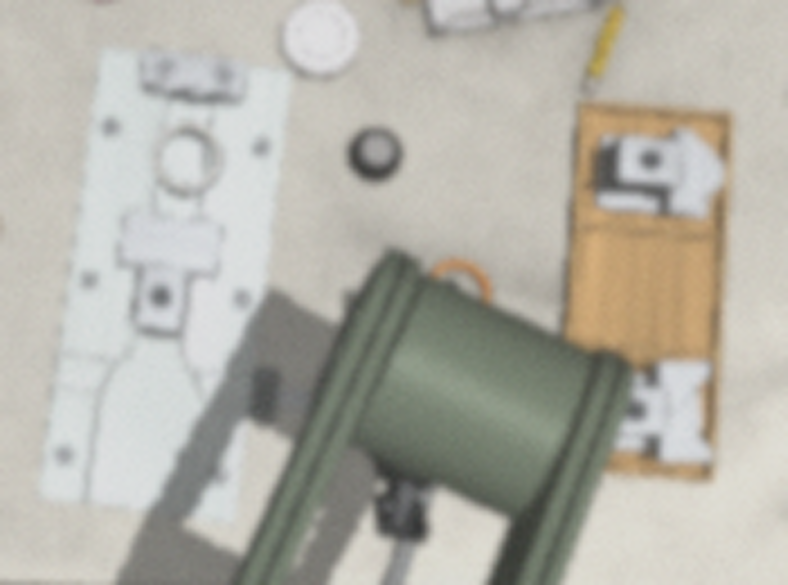

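Request:
{"op": "drive_tool", "data": {"deltas": "0 0 -1.1 1 0.4 0 5; 0 0 -1.1 1 0.5 0 5; 0 0 -1.1 1 0.6 0 5; 0 0 -1.1 0.8 0.8 0 5; 0 0 -1.1 0.8 0.9 0 5; 0 0 -1.1 0.6 1 0 5; 0 0 -1.1 0.5 1 0 5; 0 0 -1.1 0.4 1.1 0 5; 0 0 -1.1 0.3 1.1 0 5; 0 0 -1.1 0.2 1.1 0 5"}}

```text
clock: 6.87
position: [475.2, 11.2, 142.9]
tool_rot: [0.239, 0.971, 0.002, -0.004]
wrist_force: [-0.3, 0.8, -0.4]
gripper_width: 0.584
```

```bash
python3 plan.py 484.5 47.5 140 174 6 5
```

```text
a now 152.38 pos [475.2  11.2 142.9] clk 6.8667 gw 0.584 F [-0.3  0.8 -0.4]
total rot [ 0.03 -0.07 -3.6 ] tool shift [0.86 3.65 0.31]
0 -0.01 -0.60 0.14 0.61 0.05 5.00; 0 -0.01 -0.60 0.10 0.62 0.05 5.00; 0 -0.01 -0.60 0.07 0.62 0.05 5.00; 0 -0.01 -0.60 0.03 0.62 0.05 5.00; 0 -0.01 -0.60 -0.01 0.63 0.05 5.00; 0 -0.01 -0.60 -0.05 0.62 0.05 5.00
```

Request:
{"op": "drive_tool", "data": {"deltas": "0 0 -0.6 0.1 0.6 0 5; 0 0 -0.6 0.1 0.6 0 5; 0 0 -0.6 0.1 0.5 0 5; 0 0 -0.6 0 0.5 0 5; 0 0 -0.5 0 0.4 0 5; 0 0 -0.3 0 0.3 0 5; 0 0 0 0 0 0.6 5; 0 0 0 0 0 0.6 5; 0 0 0 0 0 0.6 5; 0 0 0 0 0 0 5"}}

```text
clock: 7.7
position: [479.5, 41.0, 116.2]
tool_rot: [0.063, 0.998, 0.001, -0.007]
wrist_force: [-0.3, 0.4, 0.0]
gripper_width: 0.59
```

```bash
python3 plan.py 484.5 47.5 100 174 6 5
```

```text
a now 172.82 pos [479.5  41.  116.2] clk 7.7 gw 0.59 F [-0.3  0.4  0. ]
total rot [ 0.01 -0.14 -0.2 ] tool shift [-0.44  0.71  1.62]
0 -0.02 -0.03 -0.07 0.12 0.27 5.00; 0 -0.02 -0.03 -0.07 0.12 0.27 5.00; 0 -0.02 -0.03 -0.07 0.12 0.27 5.00; 0 -0.02 -0.03 -0.07 0.12 0.27 5.00; 0 -0.02 -0.03 -0.07 0.12 0.27 5.00; 0 -0.02 -0.03 -0.07 0.12 0.27 5.00
```

Request:
{"op": "drive_tool", "data": {"deltas": "0 -0.1 -0.2 -0.3 0.4 0 5; 0 0 0 -0.1 0.3 0 5; 0 0 0 0 0 0.5 5; 0 0 0 0 0 0.8 5; 0 0 0 0 0 0.8 5; 0 0 0 0 0 0.8 5; 0 0 0 0 0 0.8 5; 0 0 0 0 0 0.6 5; 0 0 0 0 0 0.4 5; 0 0 0 0 0 0 5"}}

```text
clock: 8.53
position: [483.4, 47.5, 62.4]
tool_rot: [0.052, 0.999, 0.001, -0.003]
wrist_force: [-0.3, -0.3, 0.0]
gripper_width: 0.584
```

```bash
python3 plan.py 484.5 47.5 55 174 6 5;python3 - <<'E'
from h import *
a,d=grab('side','s3')
b=a[170:270,170:310]; cv2.imwrite('pics/s3c.png',cv2.resize(b,None,fx=5.5,fy=5.5,interpolation=cv2.INTER_CUBIC))
E
```

```text
a now 174.02 pos [483.4  47.5  62.4] clk 8.5333 gw 0.584 F [-0.3 -0.3  0. ]
total rot [ 0.01 -0.06  0.  ] tool shift [-0.12  0.01  0.74]
0 -0.01 0 -0.02 0 0.12 5.00; 0 -0.01 0 -0.02 0 0.12 5.00; 0 -0.01 0 -0.02 0 0.12 5.00; 0 -0.01 0 -0.02 0 0.12 5.00; 0 -0.01 0 -0.02 0 0.12 5.00; 0 -0.01 0 -0.02 0 0.12 5.00
```

View pics/s3c.png

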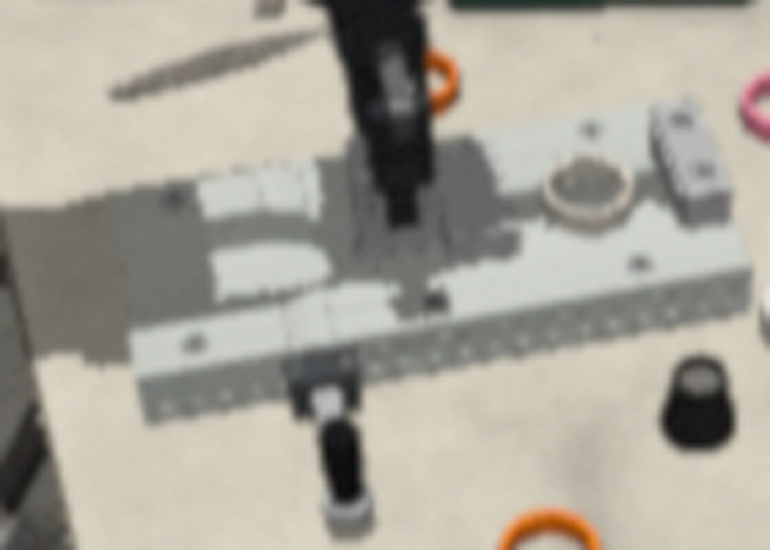

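Request:
{"op": "drive_tool", "data": {"deltas": "0 -0.05 0 -0.1 0 0.4 5; 0 0 0 0 0 0.2 5; 0 0 0 0 0 0 1.5; 0 0 0 0 0 0 1.5; 0 0 0 0 0 0 1.5; 0 0 0 0 0 0 1.5; 0 0 0 0 0 0 1.5; 0 0 0 0 0 0 1.5; 0 0 0 0 0 0 1.5; 0 0 0 0 0 0 1.5"}}

```text
clock: 9.42
position: [485.6, 47.3, 57.1]
tool_rot: [0.052, 0.999, 0.0, 0.001]
wrist_force: [0.3, 0.7, -2.4]
gripper_width: 0.318
```

```bash
python3 - <<'E'
from plan import pl
print(pl(-117,0))
E
python3 plan.py 383 57.5 57 174 10 1.5
```

```text
(np.float64(381.8382534837582), np.float64(57.50425940767772))
a now 174.03 pos [485.6  47.3  57.1] clk 9.4167 gw 0.318 F [ 0.3  0.7 -2.4]
total rot [0.01 0.03 0.  ] tool shift [10.31 -0.05 -0.02]
0 0 0 1.03 -0.01 0 1.50; 0 0 0 1.03 -0.01 0 1.50; 0 0 0 1.03 -0.01 0 1.50; 0 0 0 1.03 -0.01 0 1.50; 0 0 0 1.03 -0.01 0 1.50; 0 0 0 1.03 -0.01 0 1.50; 0 0 0 1.03 -0.01 0 1.50; 0 0 0 1.03 -0.01 0 1.50; 0 0 0 1.03 -0.01 0 1.50; 0 0 0 1.03 -0.01 0 1.50
```

Request:
{"op": "drive_tool", "data": {"deltas": "0 0 0 0.5 0 -0.1 1.5; 0 0 0 0.8 0 0 1.5; 0 0 0 1 0 0 1.5; 0 0 0 1 0 0 1.5; 0 0 0 1 0 0 1.5; 0 0 0 1 0 0 1.5; 0 0 0 1 0 0 1.5; 0 0 0 1 0 0 1.5; 0 0 0 0.8 0 0 1.5; 0 0 0 0.5 0 0 1.5"}}

```text
clock: 10.25
position: [388.6, 57.4, 57.1]
tool_rot: [0.052, 0.999, 0.0, 0.0]
wrist_force: [0.8, -0.5, -3.2]
gripper_width: 0.32
```

```bash
python3 plan.py 383 57.5 57 174 5 1.5
```

```text
a now 174.07 pos [388.6  57.4  57.1] clk 10.25 gw 0.32 F [ 0.8 -0.5 -3.2]
total rot [0.   0.   0.01] tool shift [ 0.55 -0.05  0.01]
0 0 0 0.11 -0.01 0 1.50; 0 0 0 0.11 -0.01 0 1.50; 0 0 0 0.11 -0.01 0 1.50; 0 0 0 0.11 -0.01 0 1.50; 0 0 0 0.11 -0.01 0 1.50
```

Request:
{"op": "drive_tool", "data": {"deltas": "0 0 0 0.3 0 0 1.5; 0 0 0 0.1 0 -0.3 1.5; 0 0 0 0 0 -0.8 1.5; 0 0 0 0 0 -1.2 1.5; 0 0 0 0 0 -1.5 1.5; 0 0 0 0 0 -1.5 1.5; 0 0 0 0 0 -1.5 1.5; 0 0 0 0 0 -1 1.5; 0 0 0 0 0 -0.5 1.5; 0 0 0 0 0 0 1.5"}}

```text
clock: 11.08
position: [380.9, 58.2, 145.5]
tool_rot: [0.052, 0.999, 0.001, -0.003]
wrist_force: [0.5, -0.6, -2.9]
gripper_width: 0.315
```

```bash
python3 plan.py 503 -235.5 130 86.7 18 1.5;python3 - <<'E'
from h import *
a,d=grab('side','s4')
b=a[150:300,150:360]; cv2.imwrite('pics/s4c.png',cv2.resize(b,None,fx=3.8,fy=3.8,interpolation=cv2.INTER_CUBIC))
E
```

```text
a now 174.04 pos [380.9  58.2 145.5] clk 11.0833 gw 0.315 F [ 0.5 -0.6 -2.9]
total rot [-0.03 -0.05 14.56] tool shift [-15.2  -27.94   1.45]
0 0 0.81 -0.84 -1.55 0.08 1.50; 0 0 0.81 -0.97 -1.48 0.08 1.50; 0 0 0.81 -1.09 -1.39 0.08 1.50; 0 0 0.81 -1.21 -1.29 0.08 1.50; 0 0 0.81 -1.31 -1.18 0.08 1.50; 0 0 0.81 -1.41 -1.07 0.08 1.50; 0 0 0.81 -1.49 -0.95 0.08 1.50; 0 0 0.81 -1.57 -0.82 0.08 1.50; 0 0 0.81 -1.63 -0.68 0.08 1.50; 0 0 0.81 -1.68 -0.54 0.08 1.50; 0 0 0.81 -1.72 -0.40 0.08 1.50; 0 0 0.81 -1.75 -0.25 0.08 1.50; 0 0 0.81 -1.76 -0.10 0.08 1.50; 0 0 0.81 -1.77 0.05 0.08 1.50; 0 0 0.81 -1.76 0.20 0.08 1.50; 0 0 0.81 -1.73 0.35 0.08 1.50; 0 0 0.81 -1.70 0.49 0.09 1.50; 0 0 0.81 -1.65 0.63 0.09 1.50
```

View pics/s4c.png

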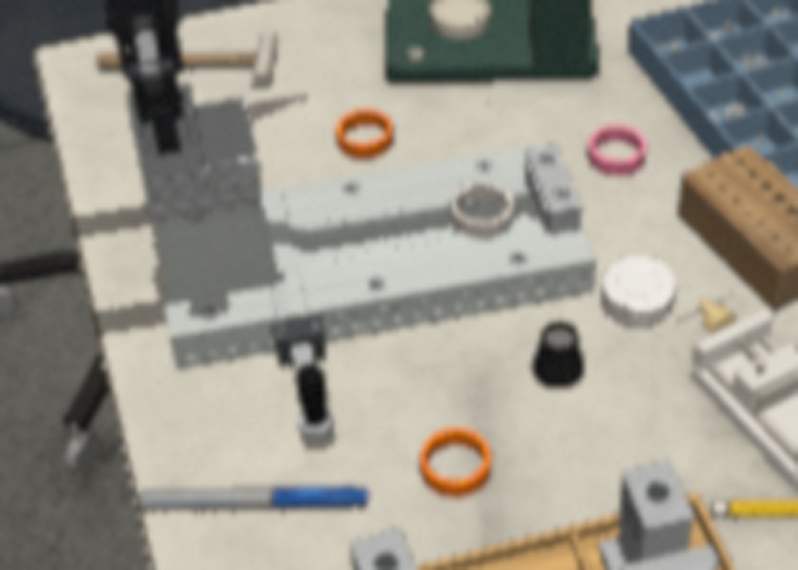

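Request:
{"op": "drive_tool", "data": {"deltas": "0 0 0.8 -0.9 -1.6 -0.2 1.5; 0 0 0.8 -1 -1.5 -0.2 1.5; 0 0 0.8 -1.1 -1.4 0 1.5; 0 0 0.8 -1.2 -1.3 0 1.5; 0 0 0.8 -1.3 -1.2 0 1.5; 0 0 0.8 -1.4 -1.1 0 1.5; 0 0 0.8 -1.5 -0.9 0 1.5; 0 0 0.8 -1.6 -0.8 0 1.5; 0 0 0.8 -1.6 -0.7 0 1.5; 0 0 0.8 -1.7 -0.5 0 1.5"}}

```text
clock: 11.97
position: [442.0, -108.8, 137.3]
tool_rot: [0.469, 0.883, -0.002, -0.014]
wrist_force: [0.4, 0.3, -2.9]
gripper_width: 0.313
```

```bash
python3 plan.py 503 -235.5 140 86.7 8 1.5
```

```text
a now 124.03 pos [ 442.  -108.8  137.3] clk 11.9667 gw 0.313 F [ 0.4  0.3 -2.9]
total rot [-0.22 -0.16  6.22] tool shift [-13.91  -2.05  -0.56]
-0.03 -0.02 0.78 -1.74 -0.26 -0.07 1.50; -0.03 -0.02 0.78 -1.75 -0.11 -0.07 1.50; -0.03 -0.02 0.78 -1.76 0.03 -0.06 1.50; -0.03 -0.02 0.78 -1.75 0.17 -0.06 1.50; -0.03 -0.02 0.78 -1.73 0.31 -0.05 1.50; -0.03 -0.02 0.78 -1.70 0.45 -0.05 1.50; -0.03 -0.02 0.78 -1.66 0.59 -0.04 1.50; -0.03 -0.02 0.78 -1.60 0.72 -0.04 1.50
```

Request:
{"op": "drive_tool", "data": {"deltas": "-0.1 -0.1 0.8 -1.7 -0.2 -0.3 1.5; -0.1 0 0.8 -1.7 -0.1 -0.1 1.5; 0 0 0.8 -1.7 0 -0.1 1.5; 0 0 0.8 -1.7 0.2 -0.1 1.5; 0 0 0.8 -1.6 0.3 0 1.5; 0 0 0.8 -1.5 0.5 0 1.5; 0 0 0.7 -1.2 0.5 0 1.5; 0 0 0.3 -0.8 0.4 0 1.5; 0 0 0 -0.4 0.2 0 1.5; 0 0 0 0 0 0 1.5"}}

```text
clock: 12.8
position: [493.1, -229.4, 126.6]
tool_rot: [0.725, 0.688, 0.0, -0.016]
wrist_force: [-0.8, 0.1, -3.2]
gripper_width: 0.316
```

```bash
python3 plan.py 503 -235.5 120 86.7 8 1.5
```

```text
a now 86.98 pos [ 493.1 -229.4  126.6] clk 12.8 gw 0.316 F [-0.8  0.1 -3.2]
total rot [-0.22 -0.22  0.05] tool shift [-0.57  1.04  0.62]
-0.03 -0.03 0.01 -0.07 0.13 0.08 1.50; -0.03 -0.03 0.01 -0.07 0.13 0.08 1.50; -0.03 -0.03 0.01 -0.07 0.13 0.08 1.50; -0.03 -0.03 0.01 -0.07 0.13 0.08 1.50; -0.03 -0.03 0.01 -0.07 0.13 0.08 1.50; -0.03 -0.03 0.01 -0.07 0.13 0.08 1.50; -0.03 -0.03 0.01 -0.07 0.13 0.08 1.50; -0.03 -0.03 0.01 -0.07 0.13 0.08 1.50
```

Request:
{"op": "drive_tool", "data": {"deltas": "-0.2 -0.2 0 -0.3 0.5 0 1.5; 0 0 0 -0.2 0.3 0 1.5; 0 0 0 -0.1 0.2 0 1.5; 0 0 0 0 0 0.4 1.5; 0 0 0 0 0 0.5 1.5; 0 0 0 0 0 0.5 1.5; 0 0 0 0 0 0.5 1.5; 0 0 0 0 0 0.3 1.5; 0 0 0 0 0 0 1.5; 0 0 0 0 0 0 1.5"}}

```text
clock: 13.63
position: [499.3, -231.4, 97.6]
tool_rot: [0.724, 0.69, -0.001, -0.008]
wrist_force: [0.3, -1.1, -3.4]
gripper_width: 0.315
```

```bash
python3 plan.py 503 -235.5 80 86.7 8 1.5;python3 - <<'E'
from h import *
a,d=grab('side','s5')
b=a[210:360,210:400]; cv2.imwrite('pics/s5c.png',cv2.resize(b,None,fx=4,fy=4,interpolation=cv2.INTER_CUBIC))
E
```

```text
a now 87.27 pos [ 499.3 -231.4   97.6] clk 13.6333 gw 0.315 F [ 0.3 -1.1 -3.4]
total rot [-0.11 -0.09  0.1 ] tool shift [-0.4   0.41  1.75]
-0.01 -0.01 0.01 -0.05 0.05 0.22 1.50; -0.01 -0.01 0.01 -0.05 0.05 0.22 1.50; -0.01 -0.01 0.01 -0.05 0.05 0.22 1.50; -0.01 -0.01 0.01 -0.05 0.05 0.22 1.50; -0.01 -0.01 0.01 -0.05 0.05 0.22 1.50; -0.01 -0.01 0.01 -0.05 0.05 0.22 1.50; -0.01 -0.01 0.01 -0.05 0.05 0.22 1.50; -0.01 -0.01 0.01 -0.05 0.05 0.22 1.50
```

View pics/s5c.png

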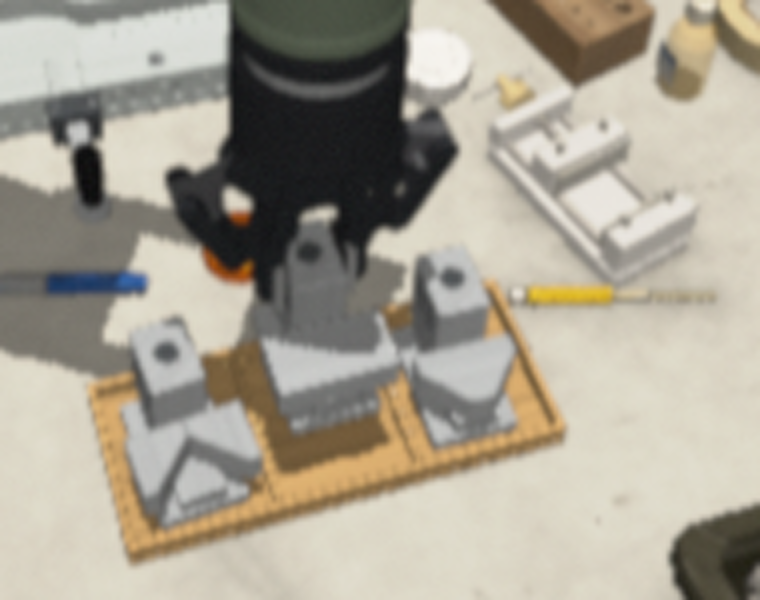

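Request:
{"op": "drive_tool", "data": {"deltas": "-0.1 -0.1 0.1 -0.2 0.3 0 1.5; 0 0 0 -0.2 0.1 0 1.5; 0 0 0 0 0 0.4 1.5; 0 0 0 0 0 0.6 1.5; 0 0 0 0 0 0.6 1.5; 0 0 0 0 0 0.6 1.5; 0 0 0 0 0 0.5 1.5; 0 0 0 0 0 0.4 1.5; 0 0 0 0 0 0.2 1.5; 0 0 0 0 0 0 1.5"}}

```text
clock: 14.52
position: [503.7, -236.6, 61.4]
tool_rot: [0.728, 0.686, -0.001, 0.001]
wrist_force: [-0.4, -0.4, -3.1]
gripper_width: 0.314
```

```bash
python3 plan.py 503 -235.5 53 86.7 8 1.5
```

```text
a now 86.6 pos [ 503.7 -236.6   61.4] clk 14.5167 gw 0.314 F [-0.4 -0.4 -3.1]
total rot [ 0.    0.03 -0.02] tool shift [ 0.1  -0.08  0.84]
0 0 0 0.01 -0.01 0.10 1.50; 0 0 0 0.01 -0.01 0.10 1.50; 0 0 0 0.01 -0.01 0.10 1.50; 0 0 0 0.01 -0.01 0.10 1.50; 0 0 0 0.01 -0.01 0.10 1.50; 0 0 0 0.01 -0.01 0.10 1.50; 0 0 0 0.01 -0.01 0.10 1.50; 0 0 0 0.01 -0.01 0.10 1.50
```

Request:
{"op": "drive_tool", "data": {"deltas": "0 0 0 0 0 0.2 1.5; 0 0 0 0 0 0.2 1.5; 0 0 0 0 0 0.2 1.5; 0 0 0 0 0 0.15 1.5; 0 0 0 0 0 0.1 1.5; 0 0 0 0 0 0 1.5; 0 0 0 0 0 0 1.5; 0 0 0 0 0 0 1.5; 0 0 0 0 0 0 1.5; 0 0 0 0 0 0 1.5"}}

```text
clock: 15.35
position: [504.5, -237.0, 52.8]
tool_rot: [0.728, 0.686, -0.001, 0.002]
wrist_force: [-0.6, 0.2, -3.6]
gripper_width: 0.314
```

```bash
python3 plan.py 503 -235.5 53 86.7 8 1.5;python3 - <<'E'
from h import *
a,d=grab('side','s6')
b=a[210:360,210:400]; cv2.imwrite('pics/s6c.png',cv2.resize(b,None,fx=4,fy=4,interpolation=cv2.INTER_CUBIC))
E
```

```text
a now 86.6 pos [ 504.5 -237.    52.8] clk 15.35 gw 0.314 F [-0.6  0.2 -3.6]
total rot [ 0.02  0.04 -0.02] tool shift [ 0.14 -0.16 -0.02]
0 0 0 0.02 -0.02 0 1.50; 0 0 0 0.02 -0.02 0 1.50; 0 0 0 0.02 -0.02 0 1.50; 0 0 0 0.02 -0.02 0 1.50; 0 0 0 0.02 -0.02 0 1.50; 0 0 0 0.02 -0.02 0 1.50; 0 0 0 0.02 -0.02 0 1.50; 0 0 0 0.02 -0.02 0 1.50
```

View pics/s6c.png

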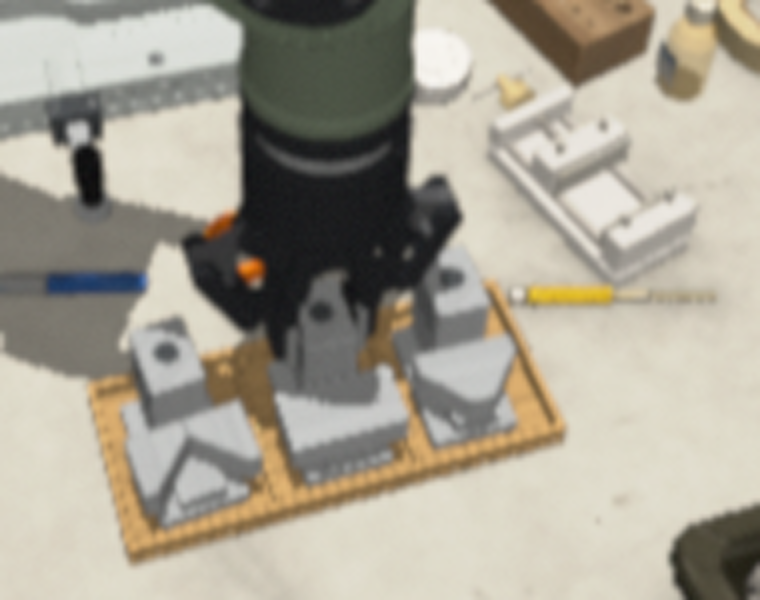

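Request:
{"op": "drive_tool", "data": {"deltas": "0 0 0 0 0 0.15 1.5; 0 0 0 0 0 0.1 1.5; 0 0 0 0 0 0 1.5; 0 0 0 0 0 0 4.2; 0 0 0 0 0 0 4.2; 0 0 0 0 0 0 4.2; 0 0 0 0 0 0 4.2; 0 0 0 0 0 0 4.2; 0 0 0 0 0 0 4.2; 0 0 0 0 0 0 4.2"}}

```text
clock: 16.23
position: [508.0, -239.5, 54.4]
tool_rot: [0.728, 0.686, 0.0, 0.006]
wrist_force: [-0.3, -0.2, -0.4]
gripper_width: 0.494
```

```bash
python3 plan.py 503 -235.5 53 86.7 8 1.5;python3 - <<'E'
from h import *
a,d=grab('side','s7')
b=a[210:360,210:400]; cv2.imwrite('pics/s7c.png',cv2.resize(b,None,fx=4,fy=4,interpolation=cv2.INTER_CUBIC))
E
```

```text
a now 86.61 pos [ 508.  -239.5   54.4] clk 16.2333 gw 0.494 F [-0.3 -0.2 -0.4]
total rot [ 0.09  0.08 -0.01] tool shift [ 0.37 -0.52  0.14]
0.01 0.01 0 0.05 -0.07 0.02 1.50; 0.01 0.01 0 0.05 -0.07 0.02 1.50; 0.01 0.01 0 0.05 -0.07 0.02 1.50; 0.01 0.01 0 0.05 -0.07 0.02 1.50; 0.01 0.01 0 0.05 -0.07 0.02 1.50; 0.01 0.01 0 0.05 -0.07 0.02 1.50; 0.01 0.01 0 0.05 -0.07 0.02 1.50; 0.01 0.01 0 0.05 -0.07 0.02 1.50
```

View pics/s7c.png

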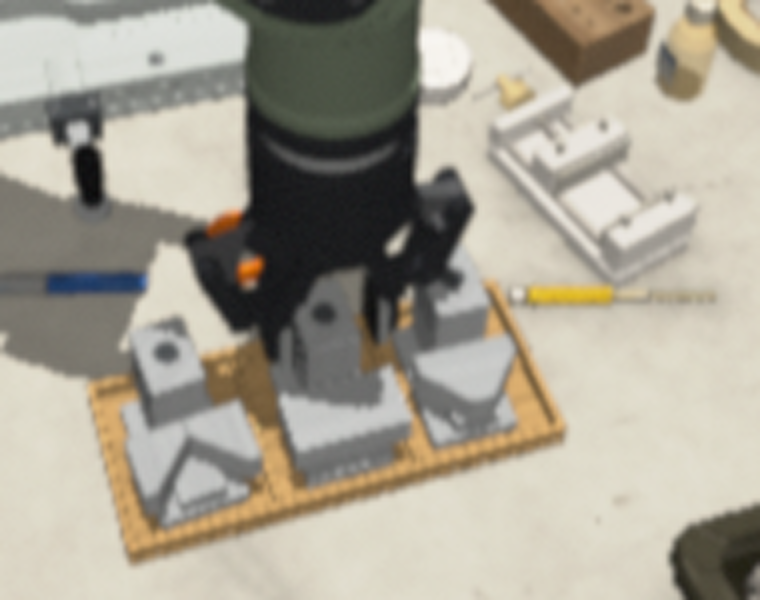

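Request:
{"op": "drive_tool", "data": {"deltas": "0.1 0.1 0 0 -0.3 0 4.2; 0 0 0 0 0 -0.3 4.2; 0 0 0 0 0 -0.6 4.2; 0 0 0 0 0 -1 4.2; 0 0 0 0 0 -1 4.2; 0 0 0 0 0 -1 4.2; 0 0 0 0 0 -1 4.2; 0 0 0 0 0 -0.6 4.2; 0 0 0 0 0 0 4.2; 0 0 0 0 0 0 4.2"}}

```text
clock: 17.12
position: [506.1, -240.4, 117.9]
tool_rot: [0.728, 0.686, 0.001, 0.0]
wrist_force: [0.1, -0.4, -1.3]
gripper_width: 0.496
```

```bash
python3 plan.py 425.6 -232.4 115 86.7 8 4.5;python3 - <<'E'
from h import *
a,d=grab('side','s8')
b=a[210:360,210:400]; cv2.imwrite('pics/s8c.png',cv2.resize(b,None,fx=4,fy=4,interpolation=cv2.INTER_CUBIC))
E
```

```text
a now 86.61 pos [ 506.1 -240.4  117.9] clk 17.1167 gw 0.496 F [ 0.1 -0.4 -1.3]
total rot [ 0.02 -0.01 -0.01] tool shift [ 0.32 -8.08  0.28]
0 0 0 0.04 -1.01 0.03 4.50; 0 0 0 0.04 -1.01 0.03 4.50; 0 0 0 0.04 -1.01 0.03 4.50; 0 0 0 0.04 -1.01 0.04 4.50; 0 0 0 0.04 -1.01 0.04 4.50; 0 0 0 0.04 -1.01 0.04 4.50; 0 0 0 0.04 -1.01 0.04 4.50; 0 0 0 0.04 -1.01 0.04 4.50
```

View pics/s8c.png

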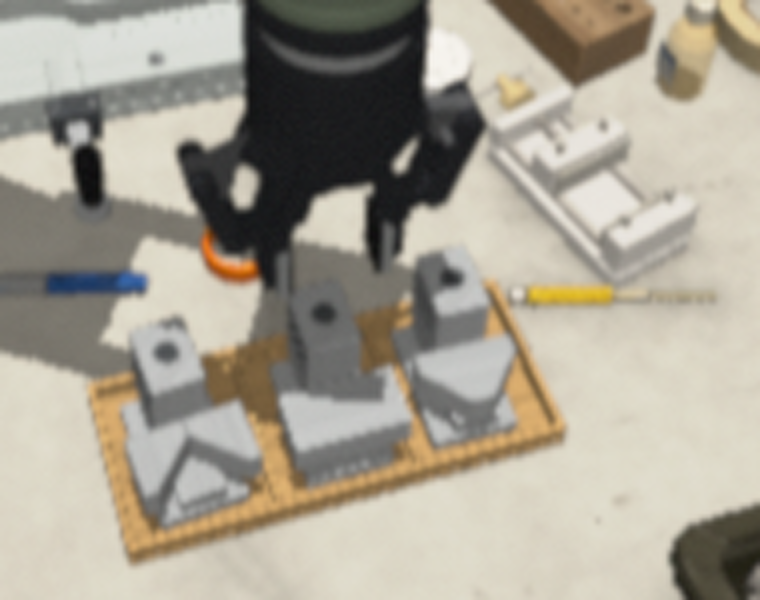

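Request:
{"op": "drive_tool", "data": {"deltas": "0 0 0 0.1 -0.8 0 4.5; 0 0 0 0.1 -1 0 4.5; 0 0 0 0.1 -1 0 4.5; 0 0 0 0 -1 0 4.5; 0 0 0 0 -1 0 4.5; 0 0 0 0 -1 0 4.5; 0 0 0 0 -0.8 0 4.5; 0 0 0 0 -0.6 0 4.5; 0 0 0 0 -0.3 0 4.5; 0 0 0 0 0 0 4.5"}}

```text
clock: 18.0
position: [417.8, -227.6, 111.6]
tool_rot: [0.728, 0.686, -0.001, -0.007]
wrist_force: [-0.3, 0.1, -0.9]
gripper_width: 0.532
```

```bash
python3 plan.py 425.6 -232.4 100 86.7 8 4.5;python3 - <<'E'
from h import *
print('flat',atz('side',210+323/4-.4,210+313/4-.4,80),'V',atz('side',210+167/4-.4,210+352/4-.4,80),'nose',atz('side',210+452/4-.4,210+277/4-.4,80))
E
```

```text
a now 86.61 pos [ 417.8 -227.6  111.6] clk 18.0 gw 0.532 F [-0.3  0.1 -0.9]
total rot [-0.11 -0.08 -0.01] tool shift [-0.45  0.82  1.15]
-0.01 -0.01 0 -0.06 0.10 0.14 4.50; -0.01 -0.01 0 -0.06 0.10 0.14 4.50; -0.01 -0.01 0 -0.06 0.10 0.14 4.50; -0.01 -0.01 0 -0.06 0.10 0.14 4.50; -0.01 -0.01 0 -0.06 0.10 0.14 4.50; -0.01 -0.01 0 -0.05 0.10 0.14 4.50; -0.01 -0.01 0 -0.05 0.10 0.15 4.50; -0.01 -0.01 0 -0.05 0.10 0.15 4.50
flat [ 504.30715284 -238.5664145    80.        ] V [ 425.50307885 -233.63322513   80.        ] nose [ 572.8924783  -240.71846584   80.        ]
```

Request:
{"op": "drive_tool", "data": {"deltas": "-0.1 -0.1 0 -0.2 0.5 0 4.5; 0 0 0 -0.1 0.3 0 4.5; 0 0 0 0 0 0 4.5; 0 0 0 0 0 0 4.5; 0 0 0 0 0 0.4 4.5; 0 0 0 0 0 0.4 4.5; 0 0 0 0 0 0.4 4.5; 0 0 0 0 0 0.2 4.5; 0 0 0 0 0 0 4.5; 0 0 0 0 0 0 4.5"}}

```text
clock: 18.83
position: [428.3, -231.9, 95.9]
tool_rot: [0.727, 0.686, -0.001, 0.002]
wrist_force: [0.5, -0.1, -0.3]
gripper_width: 0.525
```

```bash
python3 plan.py 425.6 -233 52 86.7 8 4.5
```

```text
a now 86.67 pos [ 428.3 -231.9   95.9] clk 18.8333 gw 0.525 F [ 0.5 -0.1 -0.3]
total rot [ 0.02  0.03 -0.  ] tool shift [-0.11 -0.27  4.39]
0 0 0 -0.01 -0.03 0.55 4.50; 0 0 0 -0.01 -0.03 0.55 4.50; 0 0 0 -0.01 -0.03 0.55 4.50; 0 0 0 -0.01 -0.03 0.55 4.50; 0 0 0 -0.02 -0.03 0.55 4.50; 0 0 0 -0.02 -0.03 0.55 4.50; 0 0 0 -0.02 -0.03 0.55 4.50; 0 0 0 -0.02 -0.03 0.55 4.50
```

Request:
{"op": "drive_tool", "data": {"deltas": "0 0 0 -0.1 -0.25 0 4.5; 0 0 0 0 0 0.2 4.5; 0 0 0 0 0 0.6 4.5; 0 0 0 0 0 0.7 4.5; 0 0 0 0 0 0.7 4.5; 0 0 0 0 0 0.7 4.5; 0 0 0 0 0 0.6 4.5; 0 0 0 0 0 0.4 4.5; 0 0 0 0 0 0.2 4.5; 0 0 0 0 0 0 4.5"}}

```text
clock: 19.67
position: [424.7, -232.6, 49.6]
tool_rot: [0.727, 0.686, -0.001, 0.001]
wrist_force: [-1.1, 0.6, 0.6]
gripper_width: 0.522
```

```bash
python3 plan.py 425.6 -233 52 86.7 8 4.5;python3 - <<'E'
from h import *
a,d=grab('side','s9')
b=a[210:360,210:400]; cv2.imwrite('pics/s9c.png',cv2.resize(b,None,fx=4,fy=4,interpolation=cv2.INTER_CUBIC))
E
```

```text
a now 86.65 pos [ 424.7 -232.6   49.6] clk 19.6667 gw 0.522 F [-1.1  0.6  0.6]
total rot [ 0.    0.02 -0.01] tool shift [-0.04  0.09 -0.24]
0 0 0 0 0.01 -0.03 4.50; 0 0 0 0 0.01 -0.03 4.50; 0 0 0 0 0.01 -0.03 4.50; 0 0 0 0 0.01 -0.03 4.50; 0 0 0 0 0.01 -0.03 4.50; 0 0 0 0 0.01 -0.03 4.50; 0 0 0 0 0.01 -0.03 4.50; 0 0 0 0 0.01 -0.03 4.50
```

View pics/s9c.png

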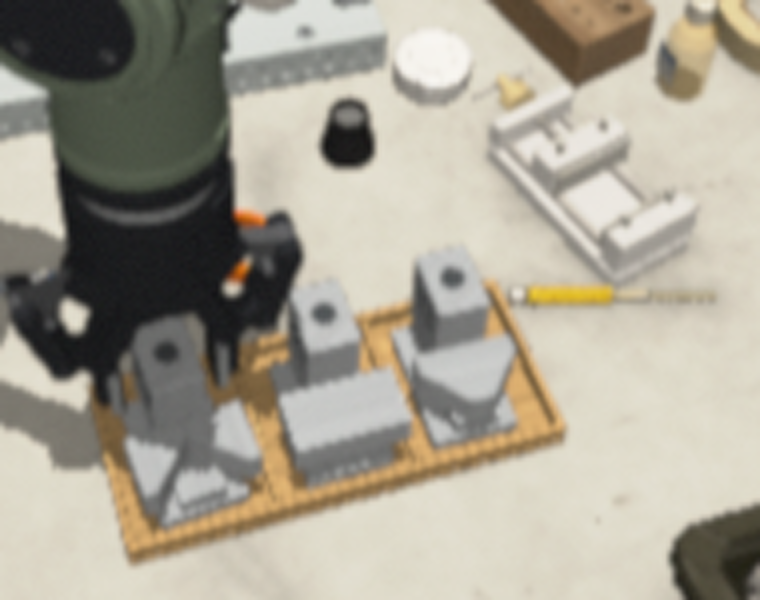

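Request:
{"op": "drive_tool", "data": {"deltas": "0 0 0 0 0.1 -0.2 4.5; 0 0 0 0 0 0 1.5; 0 0 0 0 0 0 1.5; 0 0 0 0 0 0 1.5; 0 0 0 0 0 0 1.5; 0 0 0 0 0 0 1.5; 0 0 0 0 0 0 1.5; 0 0 0 0 0 0 1.5; 0 0 0 0 0 0 1.5; 0 0 0 0 0 0 1.5"}}

```text
clock: 20.55
position: [426.1, -232.6, 52.5]
tool_rot: [0.727, 0.686, -0.001, 0.001]
wrist_force: [0.1, -0.4, -1.4]
gripper_width: 0.323
```

Request:
{"op": "drive_tool", "data": {"deltas": "0 0 0 0 0 -0.3 1.5; 0 0 0 0 0 -0.6 1.5; 0 0 0 0 0 -1 1.5; 0 0 0 0 0 -1.2 1.5; 0 0 0 0 0 -1.2 1.5; 0 0 0 0 0 -1.2 1.5; 0 0 0 0 0 -1 1.5; 0 0 0 0 0 -0.8 1.5; 0 0 0 0 0 -0.3 1.5; 0 0 0 0 0 0 1.5"}}

```text
clock: 21.38
position: [425.5, -232.0, 136.5]
tool_rot: [0.727, 0.686, -0.001, 0.001]
wrist_force: [0.1, -0.4, -2.0]
gripper_width: 0.326
```

```bash
python3 plan.py 381.8 57.5 140 174 20 1.5;python3 - <<'E'
from h import *
a,d=grab('side','s10')
b=a[190:360,190:400]; cv2.imwrite('pics/s10c.png',cv2.resize(b,None,fx=3.5,fy=3.5,interpolation=cv2.INTER_CUBIC))
E
```

```text
a now 86.66 pos [ 425.5 -232.   136.5] clk 21.3833 gw 0.326 F [ 0.1 -0.4 -2. ]
total rot [-1.000e-02  3.000e-02 -1.456e+01] tool shift [28.64 -6.05 -0.43]
0 0 -0.73 1.43 -0.30 -0.02 1.50; 0 0 -0.73 1.45 -0.19 -0.02 1.50; 0 0 -0.73 1.46 -0.08 -0.02 1.50; 0 0 -0.73 1.46 0.03 -0.02 1.50; 0 0 -0.73 1.46 0.14 -0.02 1.50; 0 0 -0.73 1.44 0.25 -0.02 1.50; 0 0 -0.73 1.42 0.36 -0.02 1.50; 0 0 -0.73 1.39 0.47 -0.02 1.50; 0 0 -0.73 1.35 0.57 -0.02 1.50; 0 0 -0.73 1.30 0.67 -0.02 1.50; 0 0 -0.73 1.24 0.77 -0.02 1.50; 0 0 -0.73 1.18 0.86 -0.02 1.50; 0 0 -0.73 1.11 0.95 -0.02 1.50; 0 0 -0.73 1.04 1.03 -0.02 1.50; 0 0 -0.73 0.96 1.11 -0.02 1.50; 0 0 -0.73 0.87 1.18 -0.02 1.50; 0 0 -0.73 0.78 1.24 -0.02 1.50; 0 0 -0.73 0.68 1.30 -0.02 1.50; 0 0 -0.73 0.58 1.34 -0.02 1.50; 0 0 -0.73 0.48 1.38 -0.02 1.50
```

View pics/s10c.png

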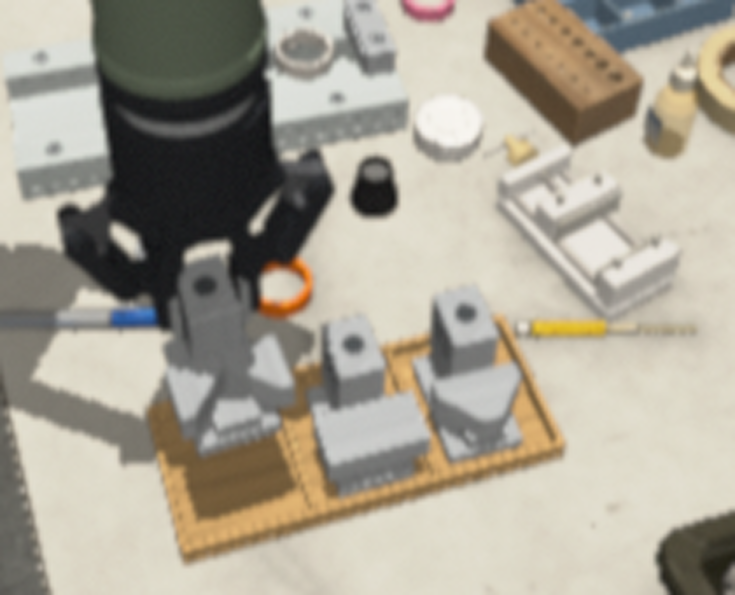

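Request:
{"op": "drive_tool", "data": {"deltas": "0 0 -0.7 1.4 -0.3 -0.1 1.5; 0 0 -0.7 1.4 -0.2 -0.1 1.5; 0 0 -0.7 1.5 -0.1 0 1.5; 0 0 -0.7 1.5 0 0 1.5; 0 0 -0.7 1.5 0.1 0 1.5; 0 0 -0.7 1.4 0.2 0 1.5; 0 0 -0.7 1.4 0.4 0 1.5; 0 0 -0.7 1.4 0.5 0 1.5; 0 0 -0.7 1.4 0.6 0 1.5; 0 0 -0.7 1.3 0.7 0 1.5"}}

```text
clock: 22.27
position: [397.2, -81.1, 131.5]
tool_rot: [0.42, 0.907, -0.001, -0.005]
wrist_force: [0.6, 0.8, -2.3]
gripper_width: 0.323
```

```bash
python3 plan.py 381.8 57.5 140 174 9 1.5
```

```text
a now 130.31 pos [397.2 -81.1 131.5] clk 22.2667 gw 0.323 F [ 0.6  0.8 -2.3]
total rot [-0.02 -0.11 -7.28] tool shift [11.58  7.79 -0.79]
0 -0.01 -0.81 1.29 0.87 -0.09 1.50; 0 -0.01 -0.81 1.21 0.97 -0.09 1.50; 0 -0.01 -0.81 1.12 1.07 -0.09 1.50; 0 -0.01 -0.81 1.03 1.16 -0.09 1.50; 0 -0.01 -0.81 0.93 1.24 -0.09 1.50; 0 -0.01 -0.81 0.82 1.32 -0.09 1.50; 0 -0.01 -0.81 0.70 1.38 -0.09 1.50; 0 -0.01 -0.81 0.58 1.44 -0.09 1.50; 0 -0.01 -0.81 0.46 1.48 -0.09 1.50
```

Request:
{"op": "drive_tool", "data": {"deltas": "0 -0.1 -0.8 1.2 0.9 -0.3 1.5; 0 0 -0.8 1.2 1 -0.2 1.5; 0 0 -0.8 1.1 1.1 0 1.5; 0 0 -0.8 1 1.2 0 1.5; 0 0 -0.8 0.9 1.2 0 1.5; 0 0 -0.8 0.8 1.3 0 1.5; 0 0 -0.7 0.6 1.2 0 1.5; 0 0 -0.6 0.4 1 0 1.5; 0 0 -0.3 0.2 0.6 0 1.5; 0 0 0 0 0 0 1.5"}}

```text
clock: 23.1
position: [375.2, 50.4, 129.0]
tool_rot: [0.079, 0.997, -0.001, -0.01]
wrist_force: [0.5, 0.0, -2.2]
gripper_width: 0.324
```

```bash
python3 plan.py 381.8 57.5 120 174 9 1.5
```

```text
a now 170.94 pos [375.2  50.4 129. ] clk 23.1 gw 0.324 F [ 0.5  0.  -2.2]
total rot [-0.03 -0.19 -0.51] tool shift [-0.56  0.81  0.89]
0 -0.02 -0.06 -0.06 0.09 0.10 1.50; 0 -0.02 -0.06 -0.06 0.09 0.10 1.50; 0 -0.02 -0.06 -0.06 0.09 0.10 1.50; 0 -0.02 -0.06 -0.06 0.09 0.10 1.50; 0 -0.02 -0.06 -0.06 0.09 0.10 1.50; 0 -0.02 -0.06 -0.06 0.09 0.10 1.50; 0 -0.02 -0.06 -0.06 0.09 0.10 1.50; 0 -0.02 -0.06 -0.06 0.09 0.10 1.50; 0 -0.02 -0.06 -0.06 0.09 0.10 1.50
```

Request:
{"op": "drive_tool", "data": {"deltas": "0 -0.2 -0.4 -0.3 0.5 0 1.5; 0 0 -0.1 -0.2 0.2 0 1.5; 0 0 0 0 0 0 1.5; 0 0 0 0 0 0.3 1.5; 0 0 0 0 0 0.4 1.5; 0 0 0 0 0 0.4 1.5; 0 0 0 0 0 0.4 1.5; 0 0 0 0 0 0.2 1.5; 0 0 0 0 0 0 1.5; 0 0 0 0 0 0 1.5"}}

```text
clock: 23.93
position: [380.2, 53.9, 108.2]
tool_rot: [0.057, 0.998, -0.003, -0.002]
wrist_force: [-0.4, 0.7, -2.4]
gripper_width: 0.325
```

```bash
python3 plan.py 381.8 58 80 174 9 1.5
```

```text
a now 173.51 pos [380.2  53.9 108.2] clk 23.9333 gw 0.325 F [-0.4  0.7 -2.4]
total rot [-0.06 -0.04 -0.08] tool shift [-0.12  0.45  2.82]
-0.01 0 -0.01 -0.01 0.05 0.31 1.50; -0.01 0 -0.01 -0.01 0.05 0.31 1.50; -0.01 0 -0.01 -0.01 0.05 0.31 1.50; -0.01 0 -0.01 -0.01 0.05 0.31 1.50; -0.01 0 -0.01 -0.01 0.05 0.31 1.50; -0.01 0 -0.01 -0.01 0.05 0.31 1.50; -0.01 0 -0.01 -0.01 0.05 0.31 1.50; -0.01 0 -0.01 -0.01 0.05 0.31 1.50; -0.01 0 -0.01 -0.01 0.05 0.31 1.50
```

Request:
{"op": "drive_tool", "data": {"deltas": "0 0 -0.1 0 0.4 0 1.5; 0 0 0 0 0 0 1.5; 0 0 0 0 0 0.4 1.5; 0 0 0 0 0 0.7 1.5; 0 0 0 0 0 0.7 1.5; 0 0 0 0 0 0.7 1.5; 0 0 0 0 0 0.6 1.5; 0 0 0 0 0 0.4 1.5; 0 0 0 0 0 0.2 1.5; 0 0 0 0 0 0 1.5"}}

```text
clock: 24.77
position: [380.3, 58.2, 67.0]
tool_rot: [0.051, 0.999, -0.003, -0.003]
wrist_force: [0.8, -0.6, -1.7]
gripper_width: 0.324
```

```bash
python3 plan.py 381.8 58 58 174 6 1.5;python3 - <<'E'
from h import *
a,d=grab('side','s11')
b=a[150:290,150:340]; cv2.imwrite('pics/s11c.png',cv2.resize(b,None,fx=4,fy=4,interpolation=cv2.INTER_CUBIC))
E
```

```text
a now 174.19 pos [380.3  58.2  67. ] clk 24.7667 gw 0.324 F [ 0.8 -0.6 -1.7]
total rot [-0.06 -0.05  0.03] tool shift [-0.16  0.    0.9 ]
-0.01 -0.01 0.01 -0.03 0 0.15 1.50; -0.01 -0.01 0.01 -0.03 0 0.15 1.50; -0.01 -0.01 0.01 -0.03 0 0.15 1.50; -0.01 -0.01 0.01 -0.03 0 0.15 1.50; -0.01 -0.01 0.01 -0.03 0 0.15 1.50; -0.01 -0.01 0.01 -0.03 0 0.15 1.50
```

View pics/s11c.png

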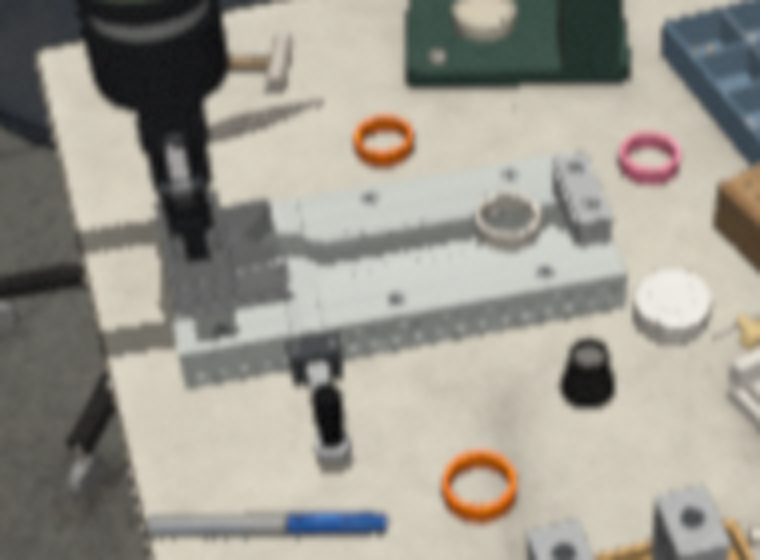

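Request:
{"op": "drive_tool", "data": {"deltas": "-0.05 -0.05 0 -0.1 0 0.2 1.5; 0 0 0 0 0 0.2 1.5; 0 0 0 0 0 0.2 1.5; 0 0 0 0 0 0.1 1.5; 0 0 0 0 0 0.1 1.5; 0 0 0 0 0 0.05 1.5; 0 0 0 0 0 0 1.5; 0 0 0 0 0 0 1.5; 0 0 0 0 0 0 1.5; 0 0 0 0 0 0 1.5"}}

```text
clock: 25.65
position: [383.1, 57.9, 59.0]
tool_rot: [0.051, 0.999, -0.0, 0.002]
wrist_force: [-0.0, -0.0, -2.5]
gripper_width: 0.328
```

```bash
python3 plan.py 484 47.4 58 174 10 1.5
```

```text
a now 174.19 pos [383.1  57.9  59. ] clk 25.65 gw 0.328 F [-0.  -0.  -2.5]
total rot [-0.    0.04  0.03] tool shift [-10.15  -0.02   0.15]
0 0 0 -1.01 0 0.01 1.50; 0 0 0 -1.01 0 0.01 1.50; 0 0 0 -1.01 0 0.01 1.50; 0 0 0 -1.01 0 0.01 1.50; 0 0 0 -1.01 0 0.01 1.50; 0 0 0 -1.01 0 0.01 1.50; 0 0 0 -1.01 0 0.01 1.50; 0 0 0 -1.01 0 0.01 1.50; 0 0 0 -1.01 0 0.01 1.50; 0 0 0 -1.01 0 0.01 1.50
```

Request:
{"op": "drive_tool", "data": {"deltas": "0 0 0 -0.4 0 0.05 1.5; 0 0 0 -0.5 0 0 1.5; 0 0 0 -0.5 0 0 1.5; 0 0 0 -0.5 0 0 1.5; 0 0 0 -0.5 0 0 1.5; 0 0 0 -0.5 0 0 1.5; 0 0 0 -0.5 0 0 1.5; 0 0 0 -0.5 0 0 1.5; 0 0 0 -0.5 0 0 1.5; 0 0 0 -0.3 0 0 1.5"}}

```text
clock: 26.48
position: [435.3, 52.2, 58.7]
tool_rot: [0.051, 0.999, -0.001, 0.002]
wrist_force: [-0.9, 0.4, -2.2]
gripper_width: 0.324
```

```bash
python3 plan.py 484 47.4 58 174 10 1.5
```

```text
a now 174.19 pos [435.3  52.2  58.7] clk 26.4833 gw 0.324 F [-0.9  0.4 -2.2]
total rot [-0.01  0.05  0.03] tool shift [-4.89  0.02  0.09]
0 0 0 -0.49 0 0.01 1.50; 0 0 0 -0.49 0 0.01 1.50; 0 0 0 -0.49 0 0.01 1.50; 0 0 0 -0.49 0 0.01 1.50; 0 0 0 -0.49 0 0.01 1.50; 0 0 0 -0.49 0 0.01 1.50; 0 0 0 -0.49 0 0.01 1.50; 0 0 0 -0.49 0 0.01 1.50; 0 0 0 -0.49 0 0.01 1.50; 0 0 0 -0.49 0 0.01 1.50
```

Request:
{"op": "drive_tool", "data": {"deltas": "0 0 0 -0.6 0 0 1.5; 0 0 0 -0.6 0 0 1.5; 0 0 0 -0.6 0 0 1.5; 0 0 0 -0.6 0 0 1.5; 0 0 0 -0.6 0 0 1.5; 0 0 0 -0.6 0 0 1.5; 0 0 0 -0.6 0 0 1.5; 0 0 0 -0.6 0 0 1.5; 0 0 0 -0.5 0 0 1.5; 0 0 0 -0.3 0 0 1.5"}}

```text
clock: 27.32
position: [497.3, 46.2, 58.5]
tool_rot: [0.051, 0.999, -0.0, 0.002]
wrist_force: [0.9, -0.2, -2.6]
gripper_width: 0.322
```

```bash
python3 plan.py 532 41.8 58 174 10 1.5;python3 - <<'E'
from h import *
a,d=grab('side','s12')
b=a[150:290,180:370]; cv2.imwrite('pics/s12c.png',cv2.resize(b,None,fx=4,fy=4,interpolation=cv2.INTER_CUBIC))
E
```

```text
a now 174.18 pos [497.3  46.2  58.5] clk 27.3167 gw 0.322 F [ 0.9 -0.2 -2.6]
total rot [-0.    0.05  0.03] tool shift [-3.49 -0.08  0.07]
0 0 0 -0.35 -0.01 0.01 1.50; 0 0 0 -0.35 -0.01 0.01 1.50; 0 0 0 -0.35 -0.01 0.01 1.50; 0 0 0 -0.35 -0.01 0.01 1.50; 0 0 0 -0.35 -0.01 0.01 1.50; 0 0 0 -0.35 -0.01 0.01 1.50; 0 0 0 -0.35 -0.01 0.01 1.50; 0 0 0 -0.35 -0.01 0.01 1.50; 0 0 0 -0.35 -0.01 0.01 1.50; 0 0 0 -0.35 -0.01 0.01 1.50
```

View pics/s12c.png

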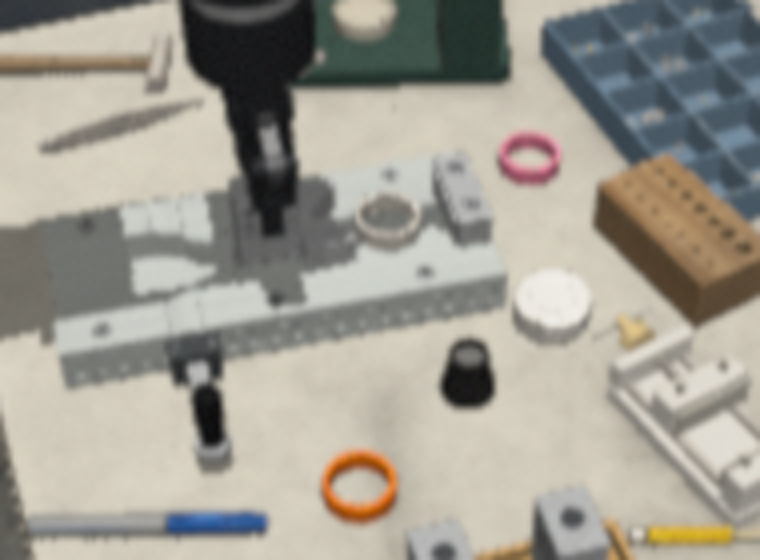

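Request:
{"op": "drive_tool", "data": {"deltas": "0 0 0 -0.3 -0.05 0.05 1.5; 0 0 0 -0.3 0 0 1.5; 0 0 0 -0.3 0 0 1.5; 0 0 0 -0.3 0 0 1.5; 0 0 0 -0.3 0 0 1.5; 0 0 0 -0.3 0 0 1.5; 0 0 0 -0.3 0 0 1.5; 0 0 0 -0.3 0 0 1.5; 0 0 0 -0.3 0 0 1.5; 0 0 0 -0.2 0 0 1.5"}}

```text
clock: 28.2
position: [528.2, 42.5, 57.8]
tool_rot: [0.051, 0.999, -0.0, 0.002]
wrist_force: [-0.3, 0.2, -2.9]
gripper_width: 0.326
```

```bash
python3 plan.py 532 41.8 58 174 10 1.5
```

```text
a now 174.18 pos [528.2  42.5  57.8] clk 28.2 gw 0.326 F [-0.3  0.2 -2.9]
total rot [-0.    0.03  0.03] tool shift [-0.38 -0.03 -0.02]
0 0 0 -0.04 0 0 1.50; 0 0 0 -0.04 0 0 1.50; 0 0 0 -0.04 0 0 1.50; 0 0 0 -0.04 0 0 1.50; 0 0 0 -0.04 0 0 1.50; 0 0 0 -0.04 0 0 1.50; 0 0 0 -0.04 0 0 1.50; 0 0 0 -0.04 0 0 1.50; 0 0 0 -0.04 0 0 1.50; 0 0 0 -0.04 0 0 1.50
```

Request:
{"op": "drive_tool", "data": {"deltas": "0 0 0 -0.15 0 0 1.5; 0 0 0 -0.15 0 0 1.5; 0 0 0 -0.15 0 0 1.5; 0 0 0 -0.1 0 0 1.5; 0 0 0 -0.1 0 0 1.5; 0 0 0 -0.1 0 0 1.5; 0 0 0 -0.1 0 0 1.5; 0 0 0 0 0 0 1.5; 0 0 0 0 0 0 1.5; 0 0 0 0 0 0 1.5"}}

```text
clock: 29.03
position: [533.6, 42.1, 58.1]
tool_rot: [0.05, 0.999, -0.0, -0.003]
wrist_force: [-2.8, -0.2, 1.4]
gripper_width: 0.326
```

```bash
python3 plan.py 532 41.8 58 174 10 1.5;python3 - <<'E'
from h import *
a,d=grab('side','s13')
b=a[170:250,210:330]; cv2.imwrite('pics/s13c.png',cv2.resize(b,None,fx=6,fy=6,interpolation=cv2.INTER_CUBIC))
E
```

```text
a now 174.23 pos [533.6  42.1  58.1] clk 29.0333 gw 0.326 F [-2.8 -0.2  1.4]
total rot [-0.01 -0.06  0.04] tool shift [ 0.16 -0.05  0.01]
0 -0.01 0 0.02 0 0 1.50; 0 -0.01 0 0.02 0 0 1.50; 0 -0.01 0 0.02 0 0 1.50; 0 -0.01 0 0.02 0 0 1.50; 0 -0.01 0 0.02 0 0 1.50; 0 -0.01 0 0.02 0 0 1.50; 0 -0.01 0 0.02 0 0 1.50; 0 -0.01 0 0.02 0 0 1.50; 0 -0.01 0 0.02 0 0 1.50; 0 -0.01 0 0.02 0 0 1.50
```

View pics/s13c.png

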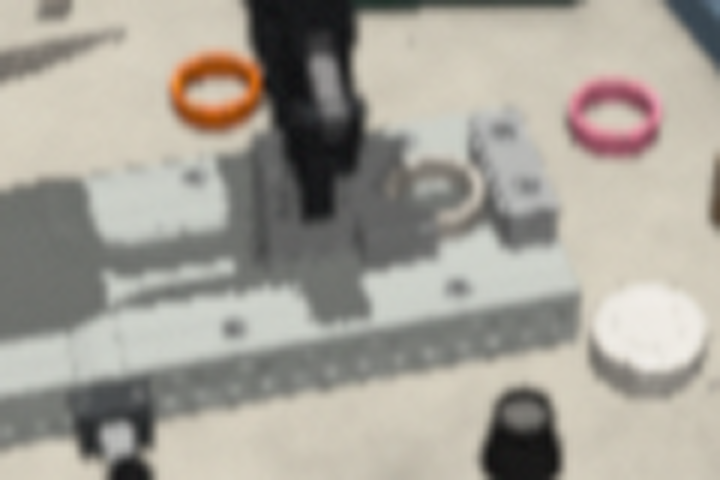

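Request:
{"op": "drive_tool", "data": {"deltas": "0 0 0 -0.05 0 0 1.5; 0 0 0 0 0 0.05 1.5; 0 0 0 0 0 0 4.5; 0 0 0 0 0 0 4.5; 0 0 0 0 0 0 4.5; 0 0 0 0 0 0 4.5; 0 0 0 0 0 0 4.5; 0 0 0 0 0 -0.4 4.5; 0 0 0 0 0 -0.8 4.5; 0 0 0 0 0 -1 4.5"}}

```text
clock: 29.92
position: [537.5, 41.5, 80.9]
tool_rot: [0.051, 0.999, -0.0, 0.0]
wrist_force: [-0.3, 0.5, 0.1]
gripper_width: 0.527
```

Request:
{"op": "drive_tool", "data": {"deltas": "0 0 0 0 0 -1.2 4.5; 0 0 0 0 0 -1.2 4.5; 0 0 0 0 0 -1.2 4.5; 0 0 0 0 0 -1 4.5; 0 0 0.8 -0.2 -0.6 -0.5 4.5; 0 0 0.8 -0.1 -0.8 0 4.5; 0 0 0.8 0 -1 0 4.5; 0 0 0.8 0.1 -1 0 4.5; 0 0 0.8 0.2 -1 0 4.5; 0 0 0.8 0.3 -1 0 4.5"}}

```text
clock: 30.75
position: [523.7, -7.3, 148.8]
tool_rot: [0.306, 0.952, 0.002, 0.01]
wrist_force: [0.1, -0.2, 0.2]
gripper_width: 0.527
```

```bash
python3 plan.py 424 -83.6 140 84 16 5;python3 - <<'E'
from h import *
a,d=grab('side','s14')
b=a[170:250,210:330]; cv2.imwrite('pics/s14c.png',cv2.resize(b,None,fx=6,fy=6,interpolation=cv2.INTER_CUBIC))
a,d=grab('top','t14')
b=a[180:310,230:405]; cv2.imwrite('pics/t14c.png',cv2.resize(b,None,fx=4.5,fy=4.5,interpolation=cv2.INTER_CUBIC))
E
```

```text
a now 144.3 pos [523.7  -7.3 148.8] clk 30.75 gw 0.527 F [ 0.1 -0.2  0.2]
total rot [ 0.18  0.11 10.05] tool shift [  3.66 -12.02   0.69]
0.01 0.01 0.63 0.23 -0.75 0.04 5.00; 0.01 0.01 0.63 0.18 -0.76 0.04 5.00; 0.01 0.01 0.63 0.13 -0.77 0.05 5.00; 0.01 0.01 0.63 0.08 -0.78 0.05 5.00; 0.01 0.01 0.63 0.03 -0.78 0.05 5.00; 0.01 0.01 0.63 -0.03 -0.78 0.05 5.00; 0.01 0.01 0.63 -0.08 -0.78 0.05 5.00; 0.01 0.01 0.63 -0.13 -0.77 0.05 5.00; 0.01 0.01 0.63 -0.18 -0.76 0.05 5.00; 0.01 0.01 0.63 -0.23 -0.75 0.05 5.00; 0.01 0.01 0.63 -0.28 -0.73 0.05 5.00; 0.01 0.01 0.63 -0.33 -0.71 0.05 5.00; 0.01 0.01 0.63 -0.37 -0.69 0.05 5.00; 0.01 0.01 0.63 -0.42 -0.66 0.05 5.00; 0.01 0.01 0.63 -0.46 -0.64 0.05 5.00; 0.01 0.01 0.63 -0.50 -0.60 0.05 5.00
```

View pics/s14c.png

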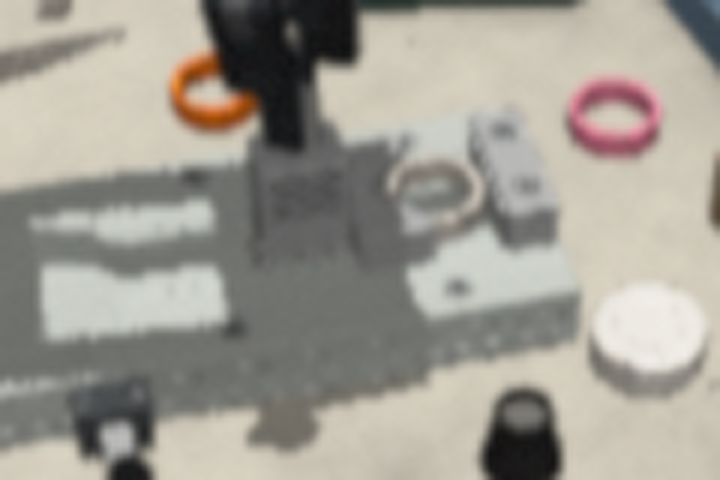

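View pics/t14c.png

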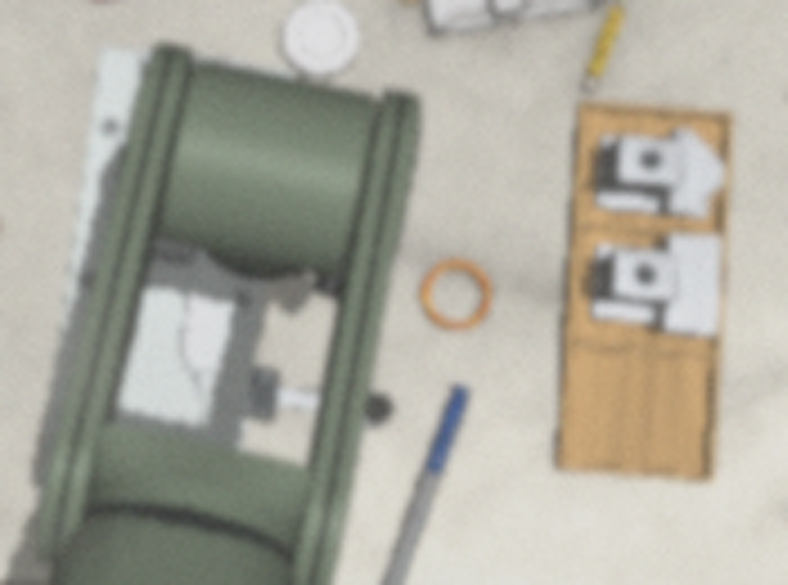

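Request:
{"op": "drive_tool", "data": {"deltas": "0.1 0.1 0.8 0.2 -1.1 0 5; 0 0 0.8 0.1 -1.2 0 5; 0 0 0.8 0.1 -1.2 0 5; 0 0 0.8 0 -1.2 0 5; 0 0 0.8 -0.1 -1.2 0 5; 0 0 0.8 -0.2 -1.1 0 5; 0 0 0.8 -0.3 -1.1 0 5; 0 0 0.8 -0.4 -1 0 5; 0 0 0.8 -0.4 -0.9 0 5; 0 0 0.6 -0.5 -0.7 0 5"}}

```text
clock: 31.68
position: [443.0, -80.3, 154.2]
tool_rot: [0.662, 0.75, 0.004, 0.007]
wrist_force: [0.4, 0.5, 0.3]
gripper_width: 0.585
```

```bash
python3 plan.py 424 -83.6 120 84 6 5
```

```text
a now 97.16 pos [443.  -80.3 154.2] clk 31.6833 gw 0.585 F [0.4 0.5 0.3]
total rot [0.15 0.03 2.19] tool shift [-0.08 -1.97  3.39]
0.03 0.01 0.37 -0.01 -0.33 0.57 5.00; 0.03 0.01 0.37 -0.03 -0.33 0.57 5.00; 0.03 0.01 0.37 -0.04 -0.32 0.57 5.00; 0.03 0.01 0.37 -0.05 -0.32 0.57 5.00; 0.03 0.01 0.37 -0.06 -0.32 0.57 5.00; 0.03 0.01 0.37 -0.08 -0.31 0.57 5.00
```

Request:
{"op": "drive_tool", "data": {"deltas": "0.1 0 0.6 0 -0.4 0 5; 0 0 0.6 0 -0.3 0 5; 0 0 0.4 0 -0.2 0 5; 0 0 0.2 0 -0.1 0.3 5; 0 0 0 0 0 0.5 5; 0 0 0 0 0 0.7 5; 0 0 0 0 0 0.7 5; 0 0 0 0 0 0.7 5; 0 0 0 0 0 0.3 5; 0 0 0 0 0 0 5"}}

```text
clock: 32.52
position: [435.0, -80.3, 121.6]
tool_rot: [0.727, 0.686, 0.002, 0.005]
wrist_force: [0.7, -0.3, 0.5]
gripper_width: 0.586
```

```bash
python3 plan.py 424 -83.6 90 84 6 5
```

```text
a now 86.69 pos [435.  -80.3 121.6] clk 32.5167 gw 0.586 F [ 0.7 -0.3  0.5]
total rot [0.1  0.03 0.45] tool shift [-0.38 -1.11  3.15]
0.02 0.01 0.07 -0.06 -0.19 0.52 5.00; 0.02 0.01 0.07 -0.07 -0.18 0.52 5.00; 0.02 0.01 0.07 -0.07 -0.18 0.52 5.00; 0.02 0.01 0.07 -0.07 -0.18 0.53 5.00; 0.02 0.01 0.07 -0.07 -0.18 0.53 5.00; 0.02 0.01 0.07 -0.07 -0.18 0.53 5.00
```

Request:
{"op": "drive_tool", "data": {"deltas": "0.1 0 0.4 -0.2 -0.5 0 5; 0 0 0 -0.1 -0.4 0 5; 0 0 0 0 -0.1 0 5; 0 0 0 0 0 0.3 5; 0 0 0 0 0 0.6 5; 0 0 0 0 0 0.6 5; 0 0 0 0 0 0.6 5; 0 0 0 0 0 0.4 5; 0 0 0 0 0 0 5; 0 0 0 0 0 0 5"}}

```text
clock: 33.35
position: [424.0, -82.1, 92.4]
tool_rot: [0.74, 0.672, -0.002, 0.0]
wrist_force: [0.7, -1.1, 0.7]
gripper_width: 0.584
```

```bash
python3 plan.py 424 -83.6 33 84 6 5
```

```text
a now 84.45 pos [424.  -82.1  92.4] clk 33.35 gw 0.584 F [ 0.7 -1.1  0.7]
total rot [-0.02  0.02  0.08] tool shift [-0.13  0.03  5.94]
0 0 0.01 -0.02 0 0.99 5.00; 0 0 0.01 -0.02 0 0.99 5.00; 0 0 0.01 -0.02 0 0.99 5.00; 0 0 0.01 -0.02 0 0.99 5.00; 0 0 0.01 -0.02 0 0.99 5.00; 0 0 0.01 -0.02 0 0.99 5.00
```

Request:
{"op": "drive_tool", "data": {"deltas": "0 0 0.1 -0.1 0 0.4 5; 0 0 0 0 0 0.7 5; 0 0 0 0 0 0.8 5; 0 0 0 0 0 0.8 5; 0 0 0 0 0 0.8 5; 0 0 0 0 0 0.8 5; 0 0 0 0 0 0.7 5; 0 0 0 0 0 0.4 5; 0 0 0 0 0 0.2 5; 0 0 0 0 0 0 5"}}

```text
clock: 34.18
position: [423.2, -83.2, 29.6]
tool_rot: [0.744, 0.668, -0.002, -0.001]
wrist_force: [0.4, 0.4, -0.3]
gripper_width: 0.585
```

```bash
python3 plan.py 424 -83.6 33 84 6 5;python3 - <<'E'
from h import *
a,d=grab('side','s15')
b=a[170:280,190:350]; cv2.imwrite('pics/s15c.png',cv2.resize(b,None,fx=5,fy=5,interpolation=cv2.INTER_CUBIC))
E
```

```text
a now 83.8 pos [423.2 -83.2  29.6] clk 34.1833 gw 0.585 F [ 0.4  0.4 -0.3]
total rot [-0.03  0.02 -0.03] tool shift [-0.03  0.08 -0.34]
-0.01 0 -0.01 -0.01 0.01 -0.06 5.00; -0.01 0 -0.01 -0.01 0.01 -0.06 5.00; -0.01 0 -0.01 -0.01 0.01 -0.06 5.00; -0.01 0 -0.01 -0.01 0.01 -0.06 5.00; -0.01 0 -0.01 -0.01 0.01 -0.06 5.00; -0.01 0 -0.01 -0.01 0.01 -0.06 5.00
```

View pics/s15c.png

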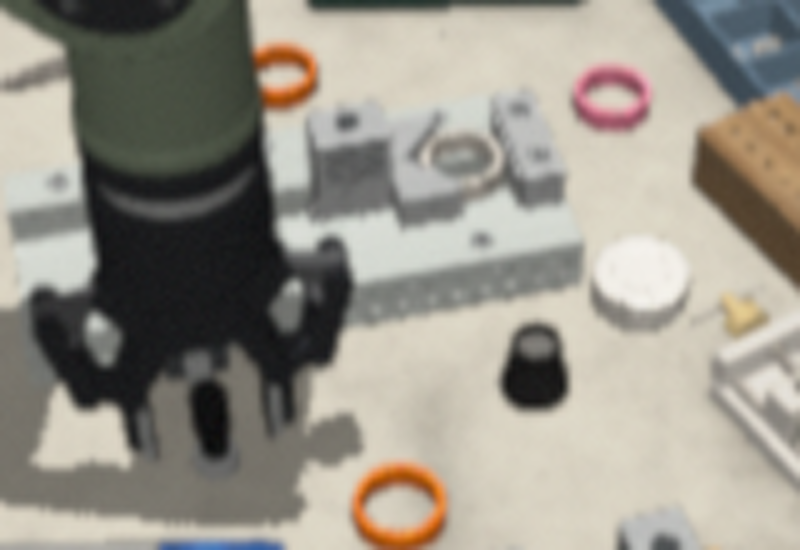

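Request:
{"op": "drive_tool", "data": {"deltas": "0 0 0 0 0.1 -0.3 5; 0 0 0 0 0 0 0.5; 0 0 0 0 0 0 0.5; 0 0 0 0 0 0 0.5; 0 0 0 0 0 0 0.5; 0 0 0 0 0 0 0.5; 0 0 0 0 0 0 0.5; 0 0 0 0 0 0 0.5; 0 0 0 0 0 0 0.5; 0 0 0 0 0 0 0.5"}}

```text
clock: 35.07
position: [423.9, -83.5, 34.4]
tool_rot: [0.744, 0.668, -0.003, -0.001]
wrist_force: [0.6, -0.0, -1.9]
gripper_width: 0.189
```

Request:
{"op": "drive_tool", "data": {"deltas": "0 0 0 0.5 0 0 0.5; 0 0 0 0.5 0 0 0.5; 0 0 0 0.5 0 0 0.5; 0 0 0 0.5 0 0 0.5; 0 0 0 0.5 0 0 0.5; 0 0 0 0.5 0 0 0.5; 0 0 0 0.5 0 0 0.5; 0 0 0 0.4 0 0 0.5; 0 0 0 0.3 0 0 0.5; 0 0 0 0.1 0 0 0.5"}}

```text
clock: 35.9
position: [428.0, -44.0, 34.5]
tool_rot: [0.741, 0.671, -0.01, 0.005]
wrist_force: [-2.1, -4.7, -2.9]
gripper_width: 0.186
```

```bash
python3 plan.py 428.1 -43.6 33 84 6 5
```

```text
a now 84.31 pos [428.  -44.   34.5] clk 35.9 gw 0.186 F [-2.1 -4.7 -2.9]
total rot [-0.05  0.2   0.05] tool shift [0.04 0.01 0.15]
-0.01 0.03 0.01 0.01 0 0.02 5.00; -0.01 0.03 0.01 0.01 0 0.02 5.00; -0.01 0.03 0.01 0.01 0 0.02 5.00; -0.01 0.03 0.01 0.01 0 0.02 5.00; -0.01 0.03 0.01 0.01 0 0.02 5.00; -0.01 0.03 0.01 0.01 0 0.02 5.00
```

Request:
{"op": "drive_tool", "data": {"deltas": "0 0 0 0.2 0 0 0.5; 0 0 0 0.2 0 0 0.5; 0 0 0 0 0 0 5; 0 0 0 0 0 0 5; 0 0 0 0 0 0 5; 0 0 0 0 0 0 5; 0 0 0 0 0 -0.5 5; 0 0 0 0 0 -1 5; 0 0 0 0 0 -1.5 5; 0 0 0 0 0 -2 5"}}

```text
clock: 36.73
position: [425.9, -38.5, 84.3]
tool_rot: [0.741, 0.672, -0.014, 0.003]
wrist_force: [0.8, 1.0, -0.6]
gripper_width: 0.584
```

Request:
{"op": "drive_tool", "data": {"deltas": "0 0 0 0 0 -2.5 5; 0 0 0 0 0 -2.5 5; 0 0 0 -0.5 -0.5 -2.5 5; 0 0 0 -2 -0.5 -2 5; 0 0 0 -3 -0.5 -1 5; 0 0 0 -3 -0.5 0 5; 0 0 0 -3 -0.5 0 5; 0 0 0 -3 -0.5 0 5; 0 0 0 -3 0 0 5; 0 0 0 -3 0 0 5"}}

```text
clock: 37.57
position: [381.9, -239.0, 217.6]
tool_rot: [0.736, 0.677, -0.007, 0.014]
wrist_force: [0.9, -0.4, -0.1]
gripper_width: 0.585
```

Request:
{"op": "drive_tool", "data": {"deltas": "0 0 0 -3 0 0 5; 0 0 0 -3 0 0 5; 0 0 0 -3 0 0 5; 0 0 0 -3 0 0 5; 0 0 0 -2 0 0 5; 0 0 0 -1 0 0 5; 0 0 0 0 0 0 5; 0 0 0 0 0 0 5; 0 0 0 0 0 0 5; 0 0 0 0 0 0 5"}}

```text
clock: 38.4
position: [367.8, -397.7, 232.1]
tool_rot: [0.737, 0.675, -0.006, 0.02]
wrist_force: [-0.6, 0.9, 0.2]
gripper_width: 0.585
```

```bash
python3 - <<'E'
from h import *
a,d=grab('side','s16')
b=a[165:285,180:340]; cv2.imwrite('pics/s16c.png',cv2.resize(b,None,fx=5,fy=5,interpolation=cv2.INTER_CUBIC))
a,d=grab('top','t16')
b=a[180:310,230:405]; cv2.imwrite('pics/t16c.png',cv2.resize(b,None,fx=4.5,fy=4.5,interpolation=cv2.INTER_CUBIC))
E
```

```text
(no output)
```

View pics/s16c.png

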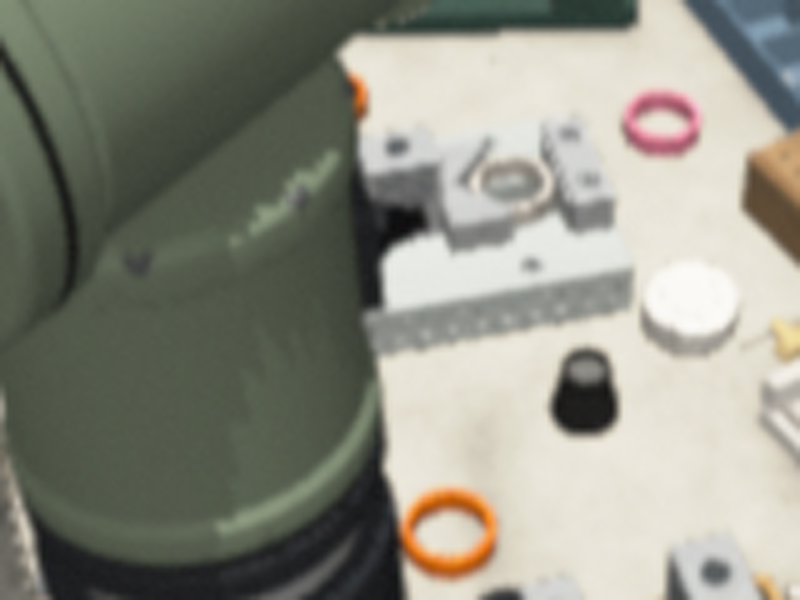

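View pics/t16c.png

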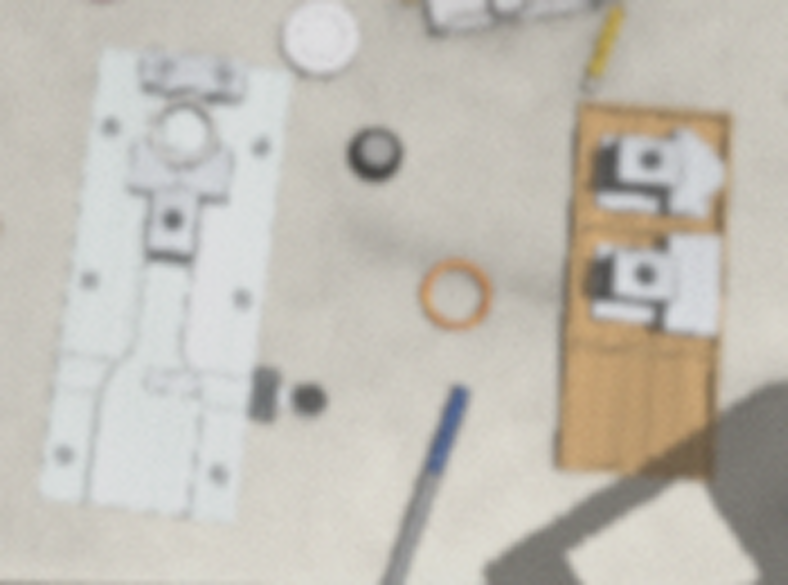

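```bash
python3 - <<'E'
from h import *
def inv(p):
    c,s=np.cos(-.1045),np.sin(-.1045); d=p[:2]-[498.2,45.3]; return np.round([c*d[0]+s*d[1],-s*d[0]+c*d[1]],1)
T=lambda x,y:(x/4.5+230-.4,y/4.5+180-.4)
print('V',inv(atz('top',*T(172,219),85)),'side',inv(atz('side',180+397/5-.4,165+146/5-.4,85)))
print('ring',inv(atz('top',*T(184,133),47)),'side',inv(atz('side',180+511/5-.4,165+183/5-.4,47)))
print('knob',inv(atz('top',*T(309,400),60)))
print('jaw',inv(atz('top',*T(192,99),57)))
a=cv2.imread('pics/t16.png')[185:245,250:295]; cv2.imwrite('pics/t16d.png',cv2.resize(a,None,fx=10,fy=10,interpolation=cv2.INTER_CUBIC))
E
```

```text
V [33.2  1.4] side [31.4 -1.4]
ring [90.   2.6] side [89.4 -1.7]
knob [-61.  -92.8]
jaw [109.9   0.2]
```

View pics/t16d.png

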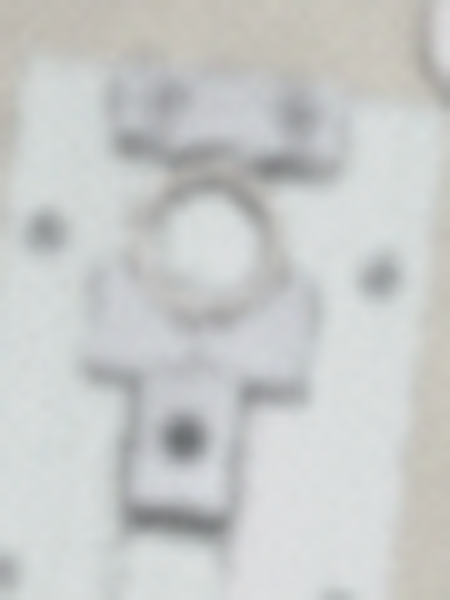

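```bash
python3 - <<'E'
from h import *
s=manip.state(); print(s['clock'],s['wrist_force'].round(1),abs(s['joint_vel']).max()); print(manip.finish_job())
E
```

```text
38.5 [ 0.1  0.9 -0.2] 0.006172180931076774
the job is handed in; nothing more can be done
None
```

The changeover is done and handed in at 38.5 s. The hand-in gives no verdict, so the checks below are my own.

- **Done:** I drew the bolt out, moved the flat stop to the tray's middle bay and put the V stop in the slot. I slid it until the ring met the fixed jaw (about 3 N), let go, and pushed the bolt home until it stopped (about 5 N).
- **V stop:** the last pictures put it at plate x 31 to 33 mm, against the 29 to 40 mm allowed. Its y reads within 1.5 mm of centre.
- **Ring:** it sits in the V and visibly touches the jaw. Measured x is 89 to 90 mm, where full contact should be 92 mm and the limit is 87.5 mm. I put that gap down to calibration, because the force and the picture both show contact.
- **Ring, sideways:** the two cameras disagree, +2.6 and -1.7 mm. Both are within the 6 mm allowed.
- **Bolt:** the knob is at the same pixel as at the start, so it is home.
- **Flat stop:** it stands upright and released, about 12 mm in x and 2 mm in y from the bay's centre.
- **Left alone:** the third stop, loupe, tin and marker look unmoved, and the arm was clear of everything and at rest when I handed in.

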